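Find the high pad of a base plate by touch and mark it

TASK

Take the steel probe out of its leaning rest by the shaft, stand it upright on the bench and let go, then take it again by the brass knob on its top. Holding it upright by the knob, set its foot gently for a moment on each of the base plate's four pads, one after the other clockwise as seen from above, starting at the pad at the red corner, to feel which pad stands a little higher than the other three. Then leave the probe standing free on the middle of that high pad as a marker; do not shift the loose bearings and the loose ring near by.

Things in the scene. Friction and masses are not known exactly. Their poses are not given: they have to be found in the camera images.
- probe: turned steel probe, 86 mm long, 0.25 kg, the same all round its axis: flat foot 30 mm diameter (0 to 10 mm), shaft 18 mm diameter (14 to 64 mm), brass knob 26 mm diameter (64 to 86 mm). Origin at the centre of the foot's flat underside, z along the axis to the knob. At the start it lies in the rest leaning 0.70 rad from upright, knob to the rest's +x; it comes out by lifting straight up
- probe_knob (a point): point on the probe's axis at mid-height of the brass knob, 75 mm from the foot's underside
- probe_rest: fixed grey leaning rest, base slab 150 x 70 x 10 mm, origin at the centre of its underside; x points from its low cradle (foot) to its high cradle (knob, top about 85 mm above the bench). Cheeks beside foot and knob, 46 mm wide over all; the shaft between the cradles is free at both sides and from above, with only the slab beneath
- base_plate: fixed green cast base plate, 170 x 170 mm, top face 25 mm above the bench, origin at the centre of its underside; the corner at -x, +y of its frame is painted red. One pad stands on each of its four spots. Exactly one pad is 2.5 mm higher than the others, whose tops are 40 mm above the bench; which one differs from start to start, and the poses do not tell it
- spot1 (a point): the spot of the pad at the red corner (-45, +45 mm in the plate's frame), at the plate's top face, 25 mm above the bench, under the pad's centre
- spot2 (a point): the spot next clockwise from above (+45, +45 mm), under the pad's centre, as spot1
- spot3 (a point): the third spot clockwise (+45, -45 mm), as spot1
- spot4 (a point): the fourth spot clockwise (-45, -45 mm), as spot1
- pad_a: round bright steel pad, one of four alike to the eye, 38 mm diameter at its foot and 36 mm at its flat top, fixed on one of the four spots of the base plate; origin at the centre of its underside, which lies on the plate's top, 25 mm above the bench. It stands 15 mm tall, or 17.5 mm if it is the high one
- pad_b: round bright steel pad, one of four alike to the eye, 38 mm diameter at its foot and 36 mm at its flat top, fixed on one of the four spots of the base plate; origin at the centre of its underside, which lies on the plate's top, 25 mm above the bench. It stands 15 mm tall, or 17.5 mm if it is the high one
- pad_c: round bright steel pad, one of four alike to the eye, 38 mm diameter at its foot and 36 mm at its flat top, fixed on one of the four spots of the base plate; origin at the centre of its underside, which lies on the plate's top, 25 mm above the bench. It stands 15 mm tall, or 17.5 mm if it is the high one
- pad_d: round bright steel pad, one of four alike to the eye, 38 mm diameter at its foot and 36 mm at its flat top, fixed on one of the four spots of the base plate; origin at the centre of its underside, which lies on the plate's top, 25 mm above the bench. It stands 15 mm tall, or 17.5 mm if it is the high one
- bearing_near: loose grey taper bearing cone, 50 mm diameter, 18 mm tall, lying on the bench on the right, nearer the robot; origin at the centre of its underside; a bystander
- bearing_far: loose grey taper bearing cone, 50 mm diameter, 18 mm tall, lying beyond the base plate; origin at the centre of its underside; a bystander
- ring_loose: loose bright steel bearing ring, 48 mm diameter, 12 mm tall, lying beyond the plate and the rest; origin at the centre of its underside; a bystander
Mind the look-alikes: they are no part of the job. Of the things shaped like the probe_rest, the grey one is meant.

How it is judged:
On the way, in this order (a step that is already met when the one before it is completed fails the run):
1. the probe stands upright on the bench top by itself, let go (angle between probe's own z axis and vertical below 0.06 rad and height (world z) of probe below 0.004 m and contact force between the fingers and probe below 0.1 N and linear speed of probe below 0.02 m/s), for 0.1 s.
2. the upright probe, held by its knob, touches the pad at the red corner with its foot ((contact force between probe and pad_a above 0.5 N or contact force between probe and pad_b above 0.5 N or contact force between probe and pad_c above 0.5 N or contact force between probe and pad_d above 0.5 N) and horizontal distance between probe and spot1 below 0.014 m and angle between probe's own z axis and vertical below 0.15 rad and z of the grasp point in the frame of probe above 0.06 m), for 0.05 s.
3. the upright probe, held by its knob, touches the second pad clockwise with its foot ((contact force between probe and pad_a above 0.5 N or contact force between probe and pad_b above 0.5 N or contact force between probe and pad_c above 0.5 N or contact force between probe and pad_d above 0.5 N) and horizontal distance between probe and spot2 below 0.014 m and angle between probe's own z axis and vertical below 0.15 rad and z of the grasp point in the frame of probe above 0.06 m), for 0.05 s.
4. the upright probe, held by its knob, touches the third pad clockwise with its foot ((contact force between probe and pad_a above 0.5 N or contact force between probe and pad_b above 0.5 N or contact force between probe and pad_c above 0.5 N or contact force between probe and pad_d above 0.5 N) and horizontal distance between probe and spot3 below 0.014 m and angle between probe's own z axis and vertical below 0.15 rad and z of the grasp point in the frame of probe above 0.06 m), for 0.05 s.
5. the upright probe, held by its knob, touches the fourth pad clockwise with its foot ((contact force between probe and pad_a above 0.5 N or contact force between probe and pad_b above 0.5 N or contact force between probe and pad_c above 0.5 N or contact force between probe and pad_d above 0.5 N) and horizontal distance between probe and spot4 below 0.014 m and angle between probe's own z axis and vertical below 0.15 rad and z of the grasp point in the frame of probe above 0.06 m), for 0.05 s.
At the end, for the whole second after the job is handed in: The probe stands upright (within 0.06 rad), at rest and let go, on the one high pad: within 12 mm of the pad's centre, and its foot 41.3 to 44 mm above the plate's underside (only the high pad's top, at 42.5 mm, gives that; the others give 40 mm) ((horizontal distance between probe and spot1 below 0.012 m or horizontal distance between probe and spot2 below 0.012 m or horizontal distance between probe and spot3 below 0.012 m or horizontal distance between probe and spot4 below 0.012 m) and z of probe in the frame of base_plate between 0.0413 and 0.044 m and angle between probe's own z axis and vertical below 0.06 rad and contact force between the fingers and probe below 0.1 N and linear speed of probe below 0.01 m/s); the robot touches nothing.
It fails at once if the bearing near is moved by more than 15 mm (distance of bearing_near from where it was at the start of the episode above 0.015 m).
It fails at once if the bearing far is moved by more than 15 mm (distance of bearing_far from where it was at the start of the episode above 0.015 m).
It fails at once if the ring loose is moved by more than 15 mm (distance of ring_loose from where it was at the start of the episode above 0.015 m).
It fails at once if the probe strikes or presses a pad with more than 60 N (contact force between probe and pad_a above 60 N or contact force between probe and pad_b above 60 N or contact force between probe and pad_c above 60 N or contact force between probe and pad_d above 60 N).
It also fails if it takes over 64 s, if anything falls off the work surface, if the arm or the gripper's body presses on something with over 40 N, if the wrist force passes 120 N, or if a joint passes its speed limit or range.

ROBOT

A 7-joint arm with a two-finger parallel gripper is mounted at the origin on a cart in front of the work surface, level with it; the furniture and walls round the work are solid. World frame = base frame: x ahead of the robot, y to its left, z up, the work surface at z = 0. Lengths are in m, angles in rad, forces in N, time in s.
With the tool pointing down it reaches from about 0.35 to 0.9 m from the base axis. Payload 19.9 kg.
Tool frame: the origin (TCP) lies on the centre line of the jaws, within the pads' length; the fingertips stand 8 mm ahead of it and the grasp point (between the pads) lies 11 mm behind it (tip_extent is the distance from the TCP to the fingertips, in m); z points along the fingers, x is the direction in which the jaws open and shut, and the axes are right-handed (so a half turn about z gives the same grasp; the last joint's range is limited). The gripper opens to 94 mm and grips with 3 to 60 N. Pads are 16 mm wide; open, the fingers measure 119 mm over their backs; the gripper's body (75 mm by 177 mm) begins 78 mm behind the grasp point.
Start: joints at [1.23, 0.417, -0.01, 1.614, 0.005, 1.111, -0.053], TCP at [0.185, -0.597, 0.213] pointing down, gripper open.
Joint ranges: [-2.81, 2.81], [-0.39, 2.02], [-1.27, 1.25], [0.06, 2.57], [-1.19, 4.33], [0.19, 2], [-2.82, 2.82]. Speed limits (rad/s): [1.89, 1.89, 2.39, 2.39, 3.01, 3.01, 3.01].

INTERFACE

Orientations are given as a unit quaternion [x, y, z, w].
In Python, from station import state, grab_frame, close_job, search_frame, tip_extent gives the robot as it stands.
- The arm moves only by the shell command python3 -m pendant 'ROWS'. ROWS is JSON, a list of rows, each an object of numbers: "rx", "ry", "rz": the turn, a rotation vector about the tool's x, y, z in degrees; "x", "y", "z": the shift along the tool's x, y, z in cm; "gripper": the opening, from 0 (shut) to 1 (fully open). In form: [{"rx": .., "ry": .., "rz": .., "x": .., "y": .., "z": .., "gripper": ..}, ...]. A call has 1 to 12 rows; each row shifts and turns the pose as measured when the row begins, along the tool's axes as they then stand; what a row does not reach is not made up. A row lasts 1/12 s, in which the tool goes at most 41.7 mm and 7.16 degrees, less where a joint would pass 70% of its speed; a pose out of reach is approached as far as the arm can. A call is refused whole if a number of a shift passes 4.17 or a number of a turn 7.16, either way. A call with a gripper value outside its range is refused whole. The fingers move at their own pace and stop on an object; the grip force is fixed at half the most. Time passes only in rows, so rows that do not move let the fingers close. It gives the time, the measured TCP pose, the force and the opening at its end, in the units of the state.
- state(): the state, without advancing time (a new reading comes with each control period).
- grab_frame(name): name is "scene" or "top" or "wrist"; returns a dict with "frame" (420x560x3 uint8, red, green, blue), "range_z" (420x560 float32, m along the optical axis (not along the pixel's ray), 0 where there is no reading), "mtx" (3x3 intrinsics, pixels), "distortion" ([k1, k2, p1, p2, k3] as OpenCV has them; the pictures are not rectified), "world_to_cam" (4x4, takes a point from world to camera coordinates). Camera axes: x right, y down, z forward; pixel columns grow to the right and rows downward; lengths in m; the calibration is good to about 2 mm. A picture is of the moment at which its call begins.
- close_job(): hands the job in, once; it reports no verdict.
Trained networks look in a picture, given as the dict that the camera call returned (one of the last four; its "shot" number tells which), for a name from the list of things; names that differ only in an ending like _2 or _b are one class to them, and where a whole thing is asked for, a point or a joint stands for the part that bears it (a point fixed in the world has none). Each returns a list of dicts, best first, with "conf" (0 to 1); they miss things now and then, are a little off and sometimes report something else, mostly with a low value. They report only what shows in the picture. A call takes as long as a camera call. They do not tell look-alikes from the thing itself.
- search_frame(picture, name): "bbox" ([left, top, right, bottom] in pixels, round what is visible of it).
The state is a dict: "t": time; "joint_pos": joint angles; "joint_velocities": joint speeds; "effort": joint torques, N m; "tool_pos": TCP position; "orientation": TCP orientation; "contact_force": force on the tool from outside, world axes, zero at the start; "torque": the same for the moment, N m; "finger_gap": finger opening in m.
Only numpy, scipy, OpenCV 4.12 (cv2) and the standard library are available. Lean on these libraries where they do the work, as an engineer would, in place of code of your own. Each camera call takes 0.05 s, during which the arm holds its last target.

## Working session

There is one attempt and no reset: what is moved stays moved. The work goes in short steps, Python scripts to look and compute and a shell command to move; the robot and the scene stay as the last step left them, time stands still between calls to the robot, and variables do not carry over. Pictures are saved under pics/ and viewed, and the job is handed in when it is done.

```bash
ls; mkdir -p pics; python3 - <<'E'
from station import *
import cv2,numpy as np
s=state();print(s, tip_extent if not callable(tip_extent) else tip_extent())
for n in ["scene","top"]:
    f=grab_frame(n);cv2.imwrite(f"pics/{n}0.png",f["frame"][:,:,::-1])
    print(n,f["mtx"].tolist(),f["distortion"],np.round(f["world_to_cam"],3).tolist())
E
```

```text
pics
{'t': 0.0, 'joint_pos': array([ 1.22952412,  0.4179985 , -0.01028971,  1.61416826,  0.00469797,
        1.11071531, -0.05297574]), 'joint_velocities': array([ 0.00207983,  0.00048034, -0.00078537, -0.00074614,  0.00027034,
       -0.00086178,  0.00045677]), 'effort': array([ 1.65492411e-04, -8.51248956e+01,  6.38503321e-01, -4.25982714e+01,
       -4.89505765e-02,  1.87110709e-02,  1.06140303e-04]), 'tool_pos': array([ 0.18443454, -0.59677581,  0.21281253]), 'orientation': array([ 8.04773454e-01, -5.93581744e-01, -5.36608396e-04, -3.35577148e-04]), 'contact_force': array([-0.26866298, -0.95807181, -0.00277114]), 'torque': array([-0.00010549, -0.06156613,  0.00037912]), 'finger_gap': 0.09431462101861365} 0.008
scene [[479.29204588063385, 0.0, 279.41433437205757], [0.0, 479.29204588063385, 213.805535549567], [0.0, 0.0, 1.0]] [0.05739758 0.         0.         0.         0.        ] [[-0.544, -0.838, -0.025, 0.299], [-0.437, 0.308, -0.845, 0.323], [0.716, -0.449, -0.534, 0.993], [0.0, 0.0, 0.0, 1.0]]
top [[500.85830478480966, 0.0, 284.3024932615316], [0.0, 500.85830478480966, 213.8622616255243], [0.0, 0.0, 1.0]] [-0.10774706  0.          0.          0.          0.        ] [[0.011, -1.0, 0.012, -0.033], [-0.992, -0.012, -0.125, 0.585], [0.125, -0.011, -0.992, 1.234], [0.0, 0.0, 0.0, 1.0]]
```

View pics/top0.png

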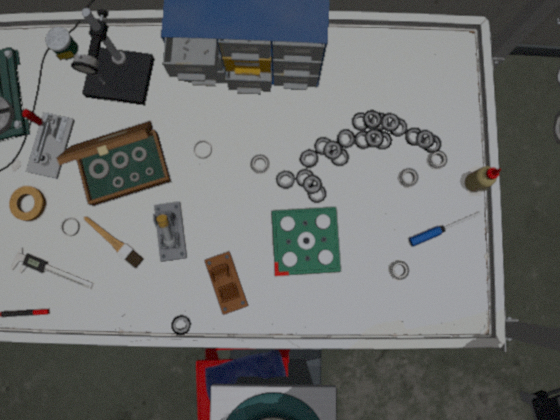

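View pics/scene0.png

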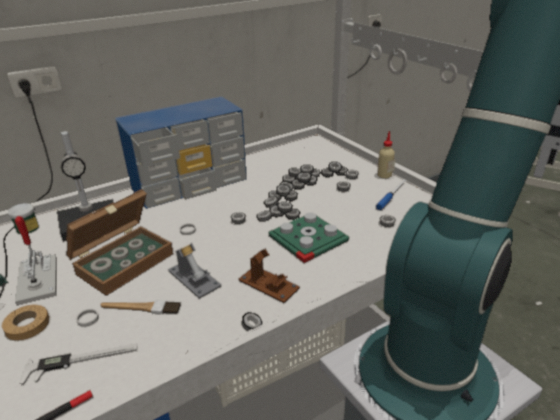

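The top view shows two rest-shaped things. The grey one at (170,230) holds the brass-knobbed probe, and the brown one at (225,282) is empty, so the grey one fits. The green plate is at (306,241) with its red corner at (281,268). I'll confirm in an enlarged crop and measure.

```bash
cat > h.py <<'E'
from station import *
import cv2,numpy as np
def pts(f,us,vs,zs=None):
    us=np.asarray(us,float);vs=np.asarray(vs,float)
    n=cv2.undistortPoints(np.stack([us,vs],-1).reshape(-1,1,2),f["mtx"],np.array(f["distortion"])).reshape(-1,2)
    if zs is None: zs=f["range_z"][vs.astype(int),us.astype(int)]
    c=np.c_[n*np.asarray(zs)[:,None],zs]
    T=np.linalg.inv(f["world_to_cam"]);return c@T[:3,:3].T+T[:3,3]
def onplane(f,us,vs,h):
    a=pts(f,us,vs,np.full(len(us),1.));o=np.linalg.inv(f["world_to_cam"])[:3,3]
    d=a-o;return o+d*((h-o[2])/d[:,2])[:,None]
def cloud(f):
    v,u=np.nonzero(f["range_z"]>0);return u,v,pts(f,u,v),f["frame"][v,u].astype(int)
def proj(f,P):
    W=f["world_to_cam"];P=np.atleast_2d(P).astype(float)
    return cv2.projectPoints(P,cv2.Rodrigues(W[:3,:3])[0],W[:3,3],f["mtx"],np.array(f["distortion"]))[0].reshape(-1,2)
def crop(f,name,l,t,r,b,k=4):
    cv2.imwrite(name,cv2.resize(f["frame"][t:b,l:r,::-1],None,fx=k,fy=k,interpolation=cv2.INTER_CUBIC))
E
python3 - <<'E'
from h import *
f=grab_frame("top");
crop(f,"pics/c1.png",140,190,350,320,3)
for n in ["probe","probe_rest","base_plate","pad_a","bearing_near","bearing_far","ring_loose","probe_knob"]:
    for d in search_frame(f,n)[:6]:
        print(n,np.round(d["bbox"]),round(d["conf"],2))
u,v,P,C=cloud(f)
m=(P[:,2]<0.003)&(P[:,2]>-0.02)
print("bench",np.median(P[m,2]))
# green plate
g=(C[:,1]>C[:,0]+25)&(C[:,1]>C[:,2]+5)&(u>260)&(u<350)&(v>195)&(v<285)
r=cv2.minAreaRect(P[g][:,:2].astype(np.float32));print("plate",r,np.median(P[g,2]))
red=(C[:,0]>150)&(C[:,1]<90)&(C[:,2]<90)&(u>260)&(u<300)&(v>250)&(v<285)
print("red",P[red].mean(0),u[red].mean(),v[red].mean())
b=(u>150)&(u<195)&(v>195)&(v<270)
for lo,hi in((.006,.016),(.02,.04),(.04,.06),(.06,.1)):
    q=b&(P[:,2]>lo)&(P[:,2]<hi);print(lo,hi,q.sum(),cv2.minAreaRect(P[q][:,:2].astype(np.float32)))
E
```

```text
probe [158. 214. 175. 246.] 0.64
probe_rest [154. 199. 187. 258.] 0.76
probe_rest [204. 250. 248. 316.] 0.75
base_plate [273. 203. 341. 277.] 0.63
pad_a [316. 216. 332. 229.] 0.69
pad_a [318. 250. 333. 263.] 0.62
pad_a [282. 212. 297. 230.] 0.46
pad_a [283. 255. 297. 267.] 0.43
pad_a [276. 207. 339. 276.] 0.34
bearing_near [391. 262. 409. 278.] 0.51
bearing_far [253. 152. 271. 174.] 0.54
bearing_far [282. 253. 297. 265.] 0.41
bench -0.00010776353411645623
plate ((0.519469678401947, -0.0822429433465004), (0.16524554789066315, 0.16564211249351501), 4.1069207191467285) 0.02515207741339376
red [ 0.43867909 -0.01595449  0.01942998] 279.3636363636364 271.97727272727275
0.006 0.016 926 ((0.5389673709869385, 0.263673335313797), (0.18738147616386414, 0.11279389262199402), 0.46659162640571594)
0.02 0.04 201 ((0.5504329800605774, 0.2623026967048645), (0.04880436137318611, 0.11387448012828827), 86.56834411621094)
0.04 0.06 69 ((0.545076847076416, 0.2645547688007355), (0.0812048390507698, 0.020309625193476677), 2.308438539505005)
0.06 0.1 293 ((0.5553730130195618, 0.2708292007446289), (0.05653386563062668, 0.04417704418301582), 10.183465003967285)
```

View pics/c1.png

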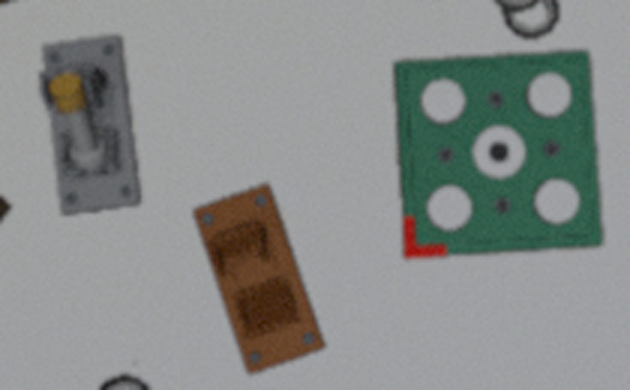

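Confirmed: the grey rest at crop (85,125) holds the probe with its brass knob at crop (67,90), on the side away from the robot. The brown empty one is the look-alike. The plate's red corner is at its near-left, so clockwise runs near-left, far-left, far-right, near-right. I'll swing the arm over.

```bash
python3 -m pendant '[{"z":-2,"x":-3.2,"y":-2.3},{"z":-2,"x":-3.2,"y":-2.3},{"x":-3.25,"y":-2.3},{"x":-3.25,"y":-2.3},{"x":-3.25,"y":-2.3},{"x":-3.25,"y":-2.3},{"x":-3.25,"y":-2.3},{"x":-3.25,"y":-2.3},{"x":-3.25,"y":-2.3},{"x":-3.25,"y":-2.3},{"x":-3.25,"y":-2.3},{"x":-3.25,"y":-2.3}]'; python3 -c "
from station import *;print(state())"
```

```text
{'t': 0.55, 'joint_pos': array([ 1.22948386,  0.41738062, -0.01031225,  1.61362181,  0.00469475,
        1.11072363, -0.05302066]), 'joint_velocities': array([-9.70350449e-04, -3.08638150e-05,  1.03430314e-04, -1.77440614e-03,
       -4.38266166e-04,  1.85077551e-04,  2.31023654e-03]), 'effort': array([-7.93665004e-04, -8.50600719e+01,  6.37060236e-01, -4.26118147e+01,
       -4.89252282e-02,  1.38660392e-02,  6.61550303e-05]), 'tool_pos': array([ 0.18458655, -0.59708012,  0.21342796]), 'orientation': array([ 8.04777239e-01, -5.93576947e-01, -5.28641210e-05, -1.91497292e-05]), 'contact_force': array([ 0.56443821, -0.37573494,  0.35288538]), 'torque': array([ 0.00250797, -0.02973759, -0.04115768]), 'finger_gap': 0.09431749905718421}schema error: expected keys rx, ry, rz, x, y, z, gripper
```

```bash
python3 -m pendant '[{"rx":0,"ry":0,"rz":0,"x":-3.2,"y":-2.3,"z":-1,"gripper":1},{"rx":0,"ry":0,"rz":0,"x":-3.2,"y":-2.3,"z":-1,"gripper":1},{"rx":0,"ry":0,"rz":0,"x":-3.2,"y":-2.3,"z":-1,"gripper":1},{"rx":0,"ry":0,"rz":0,"x":-3.2,"y":-2.3,"z":-1,"gripper":1},{"rx":0,"ry":0,"rz":0,"x":-3.2,"y":-2.3,"z":-1,"gripper":1},{"rx":0,"ry":0,"rz":0,"x":-3.2,"y":-2.3,"z":-1,"gripper":1},{"rx":0,"ry":0,"rz":0,"x":-3.2,"y":-2.3,"z":0,"gripper":1},{"rx":0,"ry":0,"rz":0,"x":-3.2,"y":-2.3,"z":0,"gripper":1},{"rx":0,"ry":0,"rz":0,"x":-3.2,"y":-2.3,"z":0,"gripper":1},{"rx":0,"ry":0,"rz":0,"x":-3.2,"y":-2.3,"z":0,"gripper":1},{"rx":0,"ry":0,"rz":0,"x":-3.2,"y":-2.3,"z":0,"gripper":1},{"rx":0,"ry":0,"rz":0,"x":-3.2,"y":-2.3,"z":0,"gripper":1}]'; python3 -c "
from station import *;print(state())"
```

```text
t: 1.55
tool_pos: [0.3361, -0.1363, 0.2738]
orientation: [0.802, -0.598, 0.001, 0.002]
contact_force: [1.6, -0.9, -0.1]
finger_gap: 0.094
{'t': 1.55, 'joint_pos': array([ 0.76727675, -0.13709649, -0.42277817,  2.10742298, -0.0564557 ,
        1.15877091, -0.9111177 ]), 'joint_velocities': array([-0.50175937, -0.14253278, -0.73866712,  0.07626148, -0.15082056,
        0.01195767, -1.16558625]), 'effort': array([  6.98516563, -27.77509689,   7.515167  , -41.57671809,
         0.50306803,   0.27937881,   4.06058103]), 'tool_pos': array([ 0.3360507 , -0.13628511,  0.27380099]), 'orientation': array([ 0.80158582, -0.59787545,  0.00117734,  0.00193074]), 'contact_force': array([ 1.63983223, -0.90748143, -0.10666495]), 'torque': array([-0.01357603, -0.10345812,  0.00157233]), 'finger_gap': 0.09402063805001055}
```

```bash
python3 -m pendant '[{"rx":0,"ry":0,"rz":0,"x":-3.4,"y":-2.3,"z":0,"gripper":1},{"rx":0,"ry":0,"rz":0,"x":-3.4,"y":-2.3,"z":0,"gripper":1},{"rx":0,"ry":0,"rz":0,"x":-3.4,"y":-2.3,"z":0,"gripper":1},{"rx":0,"ry":0,"rz":0,"x":-3.4,"y":-2.3,"z":0,"gripper":1},{"rx":0,"ry":0,"rz":0,"x":-3.4,"y":-2.3,"z":0,"gripper":1},{"rx":0,"ry":0,"rz":0,"x":-3.4,"y":-2.3,"z":0,"gripper":1},{"rx":0,"ry":0,"rz":0,"x":-3.4,"y":-2.3,"z":0,"gripper":1},{"rx":0,"ry":0,"rz":0,"x":-3.4,"y":-2.3,"z":0,"gripper":1},{"rx":0,"ry":0,"rz":0,"x":-3.4,"y":-2.3,"z":0,"gripper":1},{"rx":0,"ry":0,"rz":0,"x":-3.4,"y":-2.3,"z":0,"gripper":1}]'; python3 - <<'E'
from h import *
s=state();print(s["joint_pos"],s["tool_pos"])
f=grab_frame("wrist");cv2.imwrite("pics/w1.png",f["frame"][:,:,::-1])
T=np.linalg.inv(f["world_to_cam"]);print(T.round(3))
E
```

```text
t: 2.38
tool_pos: [0.4579, 0.2622, 0.2752]
orientation: [0.8, -0.6, 0.008, -0.0]
contact_force: [-0.4, -1.5, -0.3]
finger_gap: 0.094
[ 0.19515823  0.29594168 -0.93836677  1.76100757  0.26984278  1.21093167
 -2.10506027] [0.45788237 0.2621872  0.27521219]
[[ 0.279 -0.935 -0.218  0.522]
 [-0.96  -0.269 -0.076  0.284]
 [ 0.012  0.231 -0.973  0.448]
 [ 0.     0.     0.     1.   ]]
```

View pics/w1.png

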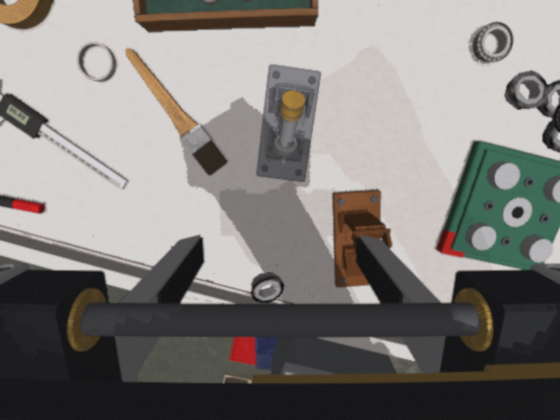

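The wrist view shows the grey rest at (288,123) with the probe's knob at (292,103), its foot around (285,148), and the shaft free between them. I'll measure these.

```bash
python3 - <<'E'
from h import *
f=grab_frame("wrist");np.save("w1.npy",f,allow_pickle=True)
t=grab_frame("top")
crop(f,"pics/c2.png",245,55,335,195,4)
for n in ["probe","probe_rest","probe_knob"]:
    for d in search_frame(f,n)[:3]: print(n,np.round(d["bbox"]),round(d["conf"],2))
for F,(l,tp,r,b) in((f,(250,60,325,190)),(t,(148,192,192,268))):
    u,v,P,C=cloud(F);m=(u>l)&(u<r)&(v>tp)&(v<b)
    u,v,P,C=u[m],v[m],P[m],C[m]
    q=(P[:,2]>.006)&(P[:,2]<.013);rc=cv2.minAreaRect(P[q][:,:2].astype(np.float32));print("slab",rc,np.median(P[q,2]))
    br=(C[:,0]>C[:,2]+40)&(P[:,2]>.03)
    print("brass",br.sum(),P[br].mean(0),P[br].min(0),P[br].max(0))
    for lo in np.arange(.02,.1,.01):
        k=(P[:,2]>lo)&(P[:,2]<lo+.01)
        if k.sum(): print(round(lo,2),k.sum(),P[k].mean(0).round(3),P[k].min(0).round(3),P[k].max(0).round(3))
E
```

```text
probe [281.  94. 309. 159.] 0.94
probe_rest [261.  66. 325. 182.] 0.86
probe_rest [338. 191. 398. 290.] 0.75
probe_rest [472. 228. 502. 250.] 0.58
probe_knob [282.  92. 314. 156.] 0.97
slab ((0.5417882204055786, 0.27343928813934326), (0.15036025643348694, 0.0702313706278801), 8.673429489135742) 0.010318929251748155
brass 579 [0.55969569 0.27633246 0.09172284] [0.54373205 0.26410152 0.07249944] [0.57635976 0.28942428 0.10126169]
0.02 245 [0.526 0.272 0.025] [0.504 0.249 0.02 ] [0.539 0.295 0.03 ]
0.03 468 [0.508 0.268 0.035] [0.494 0.245 0.03 ] [0.526 0.293 0.04 ]
0.04 170 [0.515 0.27  0.043] [0.505 0.26  0.04 ] [0.529 0.28  0.05 ]
0.05 106 [0.528 0.272 0.055] [0.52  0.263 0.05 ] [0.543 0.282 0.06 ]
0.06 115 [0.538 0.274 0.065] [0.529 0.262 0.06 ] [0.566 0.299 0.07 ]
0.07 219 [0.563 0.278 0.075] [0.538 0.256 0.07 ] [0.586 0.3   0.08 ]
0.08 573 [0.567 0.277 0.085] [0.544 0.254 0.08 ] [0.584 0.301 0.09 ]
0.09 493 [0.561 0.277 0.094] [0.548 0.256 0.09 ] [0.573 0.298 0.1  ]
slab ((0.5547102093696594, 0.26698726415634155), (0.10152827948331833, 0.17009621858596802), 85.81683349609375) 0.010002163986770118
brass 125 [0.55303477 0.26703525 0.1160279 ] [0.48200685 0.21584286 0.07508543] [0.57573635 0.28866324 0.40269491]
0.02 51 [0.532 0.253 0.025] [0.501 0.243 0.02 ] [0.583 0.265 0.03 ]
0.03 61 [0.516 0.251 0.035] [0.5   0.241 0.03 ] [0.584 0.261 0.04 ]
0.04 18 [0.532 0.256 0.045] [0.51  0.243 0.04 ] [0.585 0.262 0.049]
0.05 7 [0.537 0.26  0.055] [0.526 0.254 0.053] [0.576 0.261 0.058]
0.06 4 [0.563 0.261 0.067] [0.54  0.256 0.061] [0.585 0.267 0.07 ]
0.07 38 [0.568 0.266 0.076] [0.544 0.251 0.071] [0.585 0.297 0.08 ]
0.08 122 [0.565 0.272 0.085] [0.543 0.252 0.08 ] [0.583 0.295 0.09 ]
0.09 93 [0.561 0.271 0.094] [0.548 0.252 0.09 ] [0.575 0.294 0.1  ]
```

View pics/c2.png

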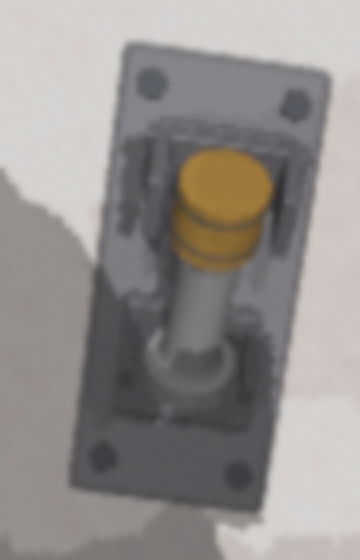

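```bash
python3 - <<'E'
from h import *
from scipy.optimize import least_squares
f=np.load("w1.npy",allow_pickle=True).item()
u,v,P,C=cloud(f);a=np.radians(8.67)
c=np.array([.5418,.2734]);ex=np.array([np.cos(a),np.sin(a)]);ey=np.array([-ex[1],ex[0]])
L=np.c_[(P[:,:2]-c)@ex,(P[:,:2]-c)@ey,P[:,2]]
br=(C[:,0]>C[:,2]+40)&(u>275)&(u<320)&(v>85)&(v<130)&(L[:,2]>.05)
sh=(abs(L[:,1])<.007)&(u>275)&(u<305)&(v>122)&(v<142)&(L[:,2]>.03)&~br
print(br.sum(),sh.sum(),"rest-frame shaft range",L[sh].min(0),L[sh].max(0))
# axis fit : params foot x,y,z ,tilt, az
def axis(p):
    t,b=p[3],p[4];return np.array([np.sin(t)*np.cos(b),np.sin(t)*np.sin(b),np.cos(t)])
def res(p):
    d=axis(p)
    def sr(Q):
        q=Q-p[:3];s=q@d;return s,np.linalg.norm(q-np.outer(s,d),axis=1)
    s,r=sr(L[br]);side=r-.013;top=s-.086
    e1=np.where(abs(side)<abs(top),side,top)
    s,r=sr(L[sh]);return np.r_[e1,r-.009,(p[3]-.7)*5,(p[4])*5]
o=least_squares(res,[-.03,0,.027,.7,0],loss="soft_l1",f_scale=.001)
p=o.x;print("foot rest-frame",p.round(4),"rms",np.sqrt(np.mean(res(p)**2)))
d=axis(p)
for s in (0,34,36,38,40,75):
    q=p[:3]+d*s/1000;w=c+q[0]*ex+q[1]*ey;print(s,q.round(4),"world",w.round(4),q[2].round(4))
# cradle extents in rest frame
m=(abs(L[:,0])<.08)&(abs(L[:,1])<.03)&(abs(L[:,1])>.013)&(L[:,2]>.014)
h,e=np.histogram(L[m,0],np.arange(-.08,.085,.005));
for i in range(len(h)):
    k=m&(L[:,0]>=e[i])&(L[:,0]<e[i+1]);print(e[i].round(3),h[i],L[k,2].max().round(3) if k.any() else"")
s=state();R=__import__("scipy.spatial.transform",fromlist=["Rotation"]).Rotation.from_quat(s["orientation"]).as_matrix();print(R.round(3),s["tool_pos"],s["t"])
E
```

```text
579 220 rest-frame shaft range [-0.02077953 -0.00694265  0.04676756] [0.00210341 0.00697415 0.07681194]
foot rest-frame [-3.000e-02  1.000e-04  2.590e-02  6.999e-01 -0.000e+00] rms 0.0007191910689177714
0 [-0.03    0.0001  0.0259] world [0.5121 0.269 ] 0.0259
34 [-0.0081  0.0001  0.0519] world [0.5338 0.2723] 0.0519
36 [-0.0068  0.0001  0.0535] world [0.5351 0.2725] 0.0535
38 [-0.0055  0.0001  0.055 ] world [0.5363 0.2727] 0.055
40 [-0.0042  0.0001  0.0565] world [0.5376 0.2728] 0.0565
75 [0.0183 0.0001 0.0833] world [0.5599 0.2762] 0.0833
-0.08 0 
-0.075 0 
-0.07 280 0.404
-0.065 5127 0.406
-0.06 5681 0.407
-0.055 1656 0.406
-0.05 1 0.032
-0.045 58 0.038
-0.04 60 0.035
-0.035 58 0.039
-0.03 58 0.04
-0.025 62 0.036
-0.02 59 0.031
-0.015 61 0.028
-0.01 51 0.028
-0.005 0 
0.0 0 
0.005 20 0.083
0.01 47 0.089
0.015 59 0.096
0.02 69 0.097
0.025 78 0.094
0.03 87 0.09
0.035 61 0.086
0.04 18 0.076
0.045 0 
0.05 0 
0.055 3 0.014
0.06 15 0.015
0.065 0 
0.07 0 
0.075 0 
[[ 0.28  -0.96   0.012]
 [-0.96  -0.281 -0.009]
 [ 0.012 -0.009 -1.   ]] [0.45742482 0.25940584 0.27514966] 2.6833
```

```bash
cat >> h.py <<'E'
from scipy.spatial.transform import Rotation as Ro
def down(az,tilt=0.,):  # tool down with tool-x at az deg; then turned about tool x by tilt deg
    a=np.radians(az);x=np.array([np.cos(a),np.sin(a),0]);z=np.array([0,0,-1.]);return Ro.from_matrix(np.c_[x,np.cross(z,x),z])*Ro.from_rotvec([np.radians(tilt),0,0])
def togo(pos,az,tilt=0,tcp=True):
    s=state();R=Ro.from_quat(s["orientation"]);T=down(az,tilt)
    rv=(R.inv()*T).as_rotvec(degrees=True);d=R.inv().apply(np.array(pos)-s["tool_pos"])*100;dt=T.inv().apply(np.array(pos)-s["tool_pos"])*100
    e=(T.as_matrix()@[0,0,1]);print("t",round(s["t"],2),"tcp",s["tool_pos"].round(4),"az",round(float(np.degrees(np.arctan2(*R.as_matrix()[[1,0],0]))),1),"tilt",round(float(np.degrees(np.arccos(-R.as_matrix()[2,2]))),2),"q",s["joint_pos"].round(2),"F",s["contact_force"].round(1),"gap",round(s["finger_gap"],4))
    print("turn deg",rv.round(2),"shift cm now-axes",d.round(2),"target-axes",dt.round(2))
E
python3 -c "
from h import *
togo([.5347,.2724,.15],-81.3)"
```

```text
t 2.68 tcp [0.4574 0.2594 0.2751] az -73.7 tilt 0.86 q [ 0.2   0.29 -0.94  1.76  0.27  1.21 -2.1 ] F [-0.  -1.  -0.7] gap 0.094
turn deg [-0.54 -0.68  7.59] shift cm now-axes [ 0.77 -7.67 12.59] target-axes [-0.12 -7.84 12.51]
```

```bash
python3 -m pendant '[{"rx":-0.3,"ry":-0.3,"rz":3.8,"x":0.2,"y":-1.9,"z":3,"gripper":1},{"rx":-0.2,"ry":-0.3,"rz":3.8,"x":0.1,"y":-1.9,"z":3,"gripper":1},{"rx":0,"ry":0,"rz":0,"x":0,"y":-2,"z":3,"gripper":1},{"rx":0,"ry":0,"rz":0,"x":0,"y":-2,"z":3,"gripper":1},{"rx":0,"ry":0,"rz":0,"x":0,"y":0,"z":0,"gripper":1}]'; python3 -c "
from h import *
togo([.5347,.2724,.042],-81.3)
f=grab_frame('wrist');cv2.imwrite('pics/w2.png',f['frame'][:,:,::-1])"
```

```text
t: 3.1
tool_pos: [0.5424, 0.2625, 0.1557]
orientation: [0.753, -0.658, 0.007, -0.002]
contact_force: [-0.2, -0.5, -1.6]
finger_gap: 0.0942
t 3.1 tcp [0.5424 0.2625 0.1557] az -82.4 tilt 0.84 q [ 0.07  0.55 -0.79  1.71  0.45  1.06 -2.3 ] F [-0.2 -0.5 -1.6] gap 0.0942
turn deg [-0.71 -0.45 -1.07] shift cm now-axes [-1.17  0.77 11.35] target-axes [-1.09  0.61 11.37]
```

View pics/w2.png

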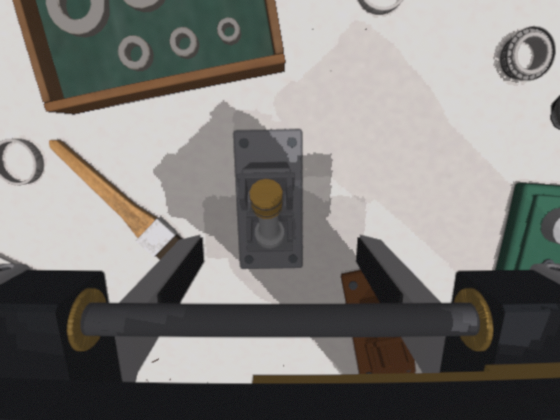

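The rest and probe sit between the open fingers at (267,200). I'll correct the offset and descend.

```bash
python3 -m pendant '[{"rx":-0.7,"ry":-0.5,"rz":-1,"x":-1.1,"y":0.6,"z":0,"gripper":1},{"rx":0,"ry":0,"rz":0,"x":0,"y":0,"z":2.5,"gripper":1},{"rx":0,"ry":0,"rz":0,"x":0,"y":0,"z":2.5,"gripper":1},{"rx":0,"ry":0,"rz":0,"x":0,"y":0,"z":1.5,"gripper":1},{"rx":0,"ry":0,"rz":0,"x":0,"y":0,"z":0,"gripper":1},{"rx":0,"ry":0,"rz":0,"x":0,"y":0,"z":0,"gripper":1}]'; python3 -c "
from h import *
togo([.5347,.2724,.042],-81.3)"
```

```text
t: 3.65
tool_pos: [0.5337, 0.2743, 0.1026]
orientation: [0.759, -0.651, 0.002, -0.006]
contact_force: [-0.8, -0.2, 0.2]
finger_gap: 0.0936
t 3.65 tcp [0.5337 0.2743 0.1026] az -81.2 tilt 0.72 q [ 0.04  0.61 -0.76  1.76  0.51  0.96 -2.34] F [-0.8 -0.2  0.2] gap 0.0936
turn deg [-0.66  0.29  0.07] shift cm now-axes [ 0.23 -0.01  6.06] target-axes [ 0.2  -0.07  6.06]
```

```bash
python3 -m pendant '[{"rx":-0.6,"ry":0.3,"rz":0,"x":0.2,"y":-0.1,"z":1.5,"gripper":1},{"rx":0,"ry":0,"rz":0,"x":0,"y":0,"z":1.5,"gripper":1},{"rx":0,"ry":0,"rz":0,"x":0,"y":0,"z":1.5,"gripper":1},{"rx":0,"ry":0,"rz":0,"x":0,"y":0,"z":1,"gripper":1},{"rx":0,"ry":0,"rz":0,"x":0,"y":0,"z":0,"gripper":1},{"rx":0,"ry":0,"rz":0,"x":0,"y":0,"z":0,"gripper":1}]'; python3 -c "
from h import *
togo([.5347,.2724,.042],-81.3)
f=grab_frame('wrist');cv2.imwrite('pics/w3.png',f['frame'][:,:,::-1])"
```

```text
t: 4.15
tool_pos: [0.5366, 0.2734, 0.0488]
orientation: [0.759, -0.651, 0.002, -0.003]
contact_force: [0.7, 0.9, 1.0]
finger_gap: 0.0942
t 4.15 tcp [0.5366 0.2734 0.0488] az -81.2 tilt 0.39 q [ 0.    0.69 -0.71  1.78  0.57  0.88 -2.38] F [0.7 0.9 1. ] gap 0.0942
turn deg [-0.39  0.05  0.08] shift cm now-axes [0.07 0.21 0.68] target-axes [0.07 0.21 0.68]
```

View pics/w3.png

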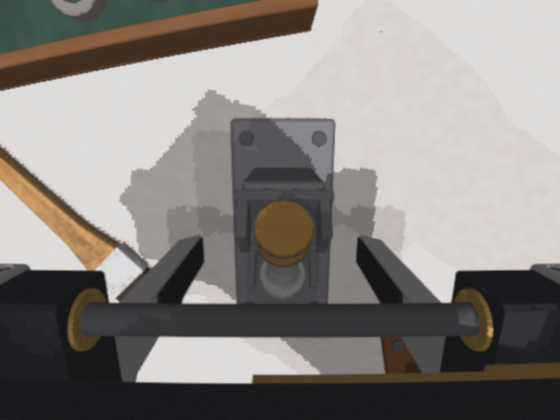

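The fingers straddle the shaft, with the knob at (284,228) ahead of them. I'll make the final correction and close.

```bash
python3 -m pendant '[{"rx":-0.4,"ry":0,"rz":0,"x":0.1,"y":0.3,"z":0.7,"gripper":1},{"rx":0,"ry":0,"rz":0,"x":0,"y":0,"z":0,"gripper":1},{"rx":0,"ry":0,"rz":0,"x":0,"y":0,"z":0,"gripper":0.5}]'; python3 -c "
from h import *
togo([.5347,.2724,.042],-81.3)"
```

```text
t: 4.45
tool_pos: [0.5339, 0.2722, 0.042]
orientation: [0.759, -0.651, -0.0, -0.0]
contact_force: [0.1, 0.0, 0.5]
finger_gap: 0.0901
t 4.45 tcp [0.5339 0.2722 0.042 ] az -81.2 tilt 0.07 q [-0.    0.7  -0.71  1.78  0.57  0.88 -2.39] F [0.1 0.  0.5] gap 0.0901
turn deg [-0.    0.07  0.09] shift cm now-axes [-0.01 -0.08  0.  ] target-axes [-0.01 -0.08  0.  ]
```

```bash
python3 -m pendant '[{"rx":0,"ry":0,"rz":0,"x":0,"y":0,"z":0,"gripper":0.15},{"rx":0,"ry":0,"rz":0,"x":0,"y":0,"z":0,"gripper":0.15},{"rx":0,"ry":0,"rz":0,"x":0,"y":0,"z":0,"gripper":0.05},{"rx":0,"ry":0,"rz":0,"x":0,"y":0,"z":0,"gripper":0.05},{"rx":0,"ry":0,"rz":0,"x":0,"y":0,"z":0,"gripper":0.05},{"rx":0,"ry":0,"rz":0,"x":0,"y":0,"z":0,"gripper":0.05}]'; python3 -m pendant '[{"rx":0,"ry":0,"rz":0,"x":0,"y":0,"z":0,"gripper":0},{"rx":0,"ry":0,"rz":0,"x":0,"y":0,"z":0,"gripper":0},{"rx":0,"ry":0,"rz":0,"x":0,"y":0,"z":0,"gripper":0},{"rx":0,"ry":0,"rz":0,"x":0,"y":0,"z":0,"gripper":0}]';python3 -c "
from h import *
togo([.5347,.2724,.042],-81.3)"
```

```text
t: 4.95
tool_pos: [0.5344, 0.2724, 0.043]
orientation: [0.759, -0.651, -0.0, -0.001]
contact_force: [-0.1, -0.7, 0.3]
finger_gap: 0.0503
t: 5.28
tool_pos: [0.5344, 0.2724, 0.0431]
orientation: [0.759, -0.651, -0.0, -0.001]
contact_force: [-0.4, 0.5, 0.1]
finger_gap: 0.0242
t 5.28 tcp [0.5344 0.2724 0.0431] az -81.2 tilt 0.13 q [-0.    0.69 -0.71  1.78  0.57  0.88 -2.39] F [-0.4  0.5  0.1] gap 0.0242
turn deg [-0.09  0.09  0.08] shift cm now-axes [ 0.   -0.03  0.11] target-axes [ 0.   -0.03  0.11]
```

```bash
python3 -m pendant '[{"rx":0,"ry":0,"rz":0,"x":0,"y":0,"z":0,"gripper":0},{"rx":0,"ry":0,"rz":0,"x":0,"y":0,"z":0,"gripper":0},{"rx":0,"ry":0,"rz":0,"x":0,"y":0,"z":0,"gripper":0},{"rx":0,"ry":0,"rz":0,"x":0,"y":0,"z":0,"gripper":0},{"rx":0,"ry":0,"rz":0,"x":0,"y":0,"z":-1,"gripper":0},{"rx":0,"ry":0,"rz":0,"x":0,"y":0,"z":-1.5,"gripper":0},{"rx":0,"ry":0,"rz":0,"x":0,"y":0,"z":-2.5,"gripper":0},{"rx":0,"ry":0,"rz":0,"x":0,"y":0,"z":-3,"gripper":0},{"rx":0,"ry":0,"rz":0,"x":0,"y":0,"z":-3,"gripper":0},{"rx":0,"ry":0,"rz":0,"x":0,"y":0,"z":-3,"gripper":0},{"rx":0,"ry":0,"rz":0,"x":0,"y":0,"z":-1,"gripper":0},{"rx":0,"ry":0,"rz":0,"x":0,"y":0,"z":0,"gripper":0}]'; python3 -c "
from h import *
togo([.5347,.2724,.17],-81.3)
f=grab_frame('wrist');cv2.imwrite('pics/w4.png',f['frame'][:,:,::-1])
f=grab_frame('scene');cv2.imwrite('pics/s4.png',f['frame'][:,:,::-1])"
```

```text
t: 6.28
tool_pos: [0.532, 0.2725, 0.2059]
orientation: [0.76, -0.65, -0.001, -0.0]
contact_force: [0.1, -0.4, -2.5]
finger_gap: 0.0176
t 6.28 tcp [0.532  0.2725 0.2059] az -81.1 tilt 0.11 q [ 0.09  0.5  -0.83  1.67  0.4   1.15 -2.26] F [ 0.1 -0.4 -2.5] gap 0.0176
turn deg [0.04 0.1  0.24] shift cm now-axes [ 0.05 -0.27  3.59] target-axes [ 0.05 -0.27  3.59]
```

View pics/w4.png

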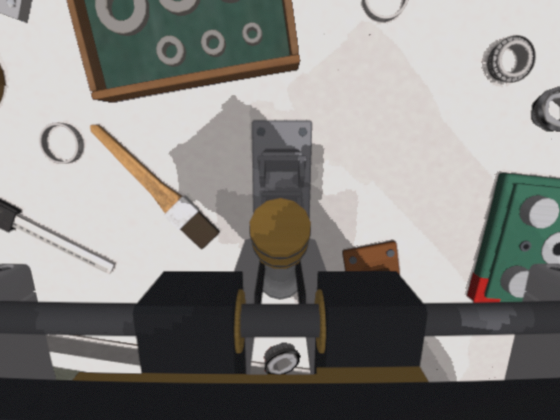

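View pics/s4.png

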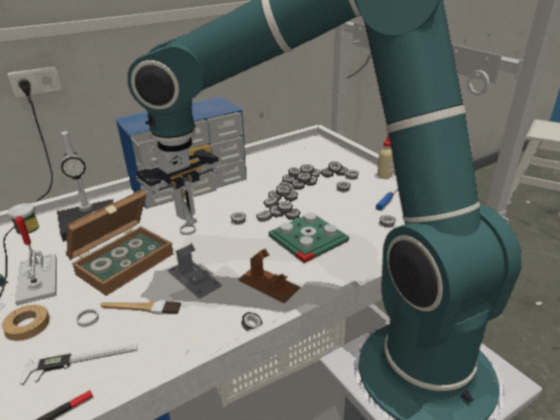

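The probe is held: gap 17.6 mm, 2.5 N weight. It leans away from the robot. I'll yaw 90° counter-clockwise so the later uprighting tilt goes sideways.

```bash
python3 -m pendant '[{"rx":0,"ry":0,"rz":-7,"x":0.5,"y":0,"z":0,"gripper":0},{"rx":0,"ry":0,"rz":-7,"x":0.5,"y":0,"z":0,"gripper":0},{"rx":0,"ry":0,"rz":-7,"x":0.5,"y":0,"z":0,"gripper":0},{"rx":0,"ry":0,"rz":-7,"x":0.5,"y":0,"z":0,"gripper":0},{"rx":0,"ry":0,"rz":-7,"x":0.5,"y":0.5,"z":0,"gripper":0},{"rx":0,"ry":0,"rz":-7,"x":0,"y":0.5,"z":0,"gripper":0},{"rx":0,"ry":0,"rz":-7,"x":0,"y":0.5,"z":0,"gripper":0},{"rx":0,"ry":0,"rz":-7,"x":0,"y":1,"z":0,"gripper":0},{"rx":0,"ry":0,"rz":-7,"x":0,"y":1,"z":0,"gripper":0},{"rx":0,"ry":0,"rz":-7,"x":0,"y":1,"z":0,"gripper":0},{"rx":0,"ry":0,"rz":-7,"x":0,"y":1,"z":0,"gripper":0},{"rx":0,"ry":0,"rz":-7,"x":0,"y":1,"z":0,"gripper":0}]'; python3 -c "
from h import *
togo([.56,.14,.19],8.7)"
```

```text
t: 7.38
tool_pos: [0.5062, 0.1866, 0.1837]
orientation: [0.999, 0.042, -0.015, 0.002]
contact_force: [1.1, 1.6, -2.4]
finger_gap: 0.0174
t 7.38 tcp [0.5062 0.1866 0.1837] az 4.8 tilt 1.68 q [ 0.47  0.59 -1.19  1.81  0.58  1.18 -0.82] F [ 1.1  1.6 -2.4] gap 0.0174
turn deg [ 0.09  1.67 -3.86] shift cm now-axes [ 4.95  5.1  -0.76] target-axes [ 4.62  5.42 -0.63]
```

```bash
python3 -m pendant '[{"rx":0,"ry":0.8,"rz":-1.9,"x":1.2,"y":1.3,"z":-0.2,"gripper":0},{"rx":0,"ry":0.8,"rz":-1.9,"x":1.2,"y":1.3,"z":-0.2,"gripper":0},{"rx":0,"ry":0,"rz":0,"x":1.2,"y":1.3,"z":-0.2,"gripper":0},{"rx":3,"ry":0,"rz":0,"x":1.2,"y":1.3,"z":0,"gripper":0},{"rx":6,"ry":0,"rz":0,"x":0,"y":0,"z":0,"gripper":0},{"rx":6,"ry":0,"rz":0,"x":0,"y":0,"z":0,"gripper":0},{"rx":0,"ry":0,"rz":0,"x":0,"y":0,"z":0,"gripper":0}]'; python3 -c "
from h import *
togo([.56,.14,.19],8.7,40.1)"
```

```text
t: 7.97
tool_pos: [0.5577, 0.1371, 0.1777]
orientation: [0.987, 0.082, -0.018, -0.135]
contact_force: [0.2, -0.9, -2.8]
finger_gap: 0.0172
t 7.97 tcp [0.5577 0.1371 0.1777] az 9.6 tilt 15.71 q [ 0.71  0.72 -1.23  1.75  0.45  1.09 -0.44] F [ 0.2 -0.9 -2.8] gap 0.0172
turn deg [24.41  1.15  0.45] shift cm now-axes [ 0.26 -0.57 -1.12] target-axes [ 0.27 -0.98 -0.78]
```

```bash
python3 -m pendant '[{"rx":5,"ry":0.5,"rz":0,"x":0,"y":0,"z":-0.5,"gripper":0},{"rx":5,"ry":0.5,"rz":0.4,"x":0,"y":0,"z":-0.5,"gripper":0},{"rx":0,"ry":0,"rz":0,"x":0,"y":0,"z":0,"gripper":0}]'; python3 -c "
from h import *
togo([.56,.14,.19],8.7,40.1)"
```

```text
t: 8.22
tool_pos: [0.5563, 0.1334, 0.183]
orientation: [0.971, 0.074, -0.02, -0.226]
contact_force: [0.1, -0.7, -3.2]
finger_gap: 0.0173
t 8.22 tcp [0.5563 0.1334 0.183 ] az 8.8 tilt 26.22 q [ 0.82  0.76 -1.24  1.76  0.3   1.03 -0.28] F [ 0.1 -0.7 -3.2] gap 0.0173
turn deg [13.89  0.35 -0.06] shift cm now-axes [ 0.46 -0.84 -0.37] target-axes [ 0.46 -0.91 -0.15]
```

```bash
python3 -m pendant '[{"rx":4.5,"ry":0,"rz":0,"x":0,"y":0,"z":0,"gripper":0},{"rx":4.5,"ry":0,"rz":0,"x":0,"y":0,"z":0,"gripper":0},{"rx":4.5,"ry":0,"rz":0,"x":0,"y":0,"z":0,"gripper":0},{"rx":0,"ry":0,"rz":0,"x":0,"y":0,"z":0,"gripper":0},{"rx":0,"ry":0,"rz":0,"x":0,"y":0,"z":0,"gripper":0}]'; python3 - <<'E'
from h import *
togo([.56,.14,.19],8.7,40.1)
for n in("scene","top","wrist"):
    f=grab_frame(n);cv2.imwrite(f'pics/{n}5.png',f['frame'][:,:,::-1])
    if n=="scene":
        p=proj(f,state()["tool_pos"])[0].astype(int);print(p);crop(f,"pics/s5c.png",max(p[0]-70,0),max(p[1]-70,0),p[0]+70,p[1]+70,4)
E
```

```text
t: 8.63
tool_pos: [0.5524, 0.135, 0.1775]
orientation: [0.937, 0.072, -0.034, -0.339]
contact_force: [-0.2, 1.5, -1.7]
finger_gap: 0.0175
t 8.63 tcp [0.5524 0.135  0.1775] az 9.1 tilt 39.82 q [ 0.9   0.88 -1.25  1.76  0.14  1.01 -0.11] F [-0.2  1.5 -1.7] gap 0.0175
turn deg [ 0.29  0.9  -0.24] shift cm now-axes [ 0.81 -1.1  -0.73] target-axes [ 0.83 -1.1  -0.72]
[232 203]
```

View pics/s5c.png

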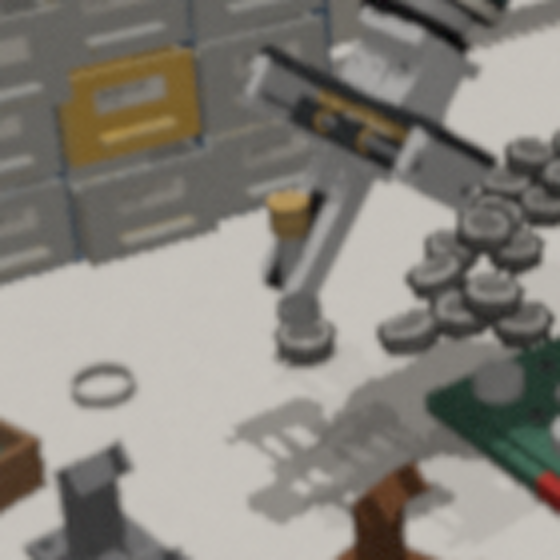

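View pics/top5.png

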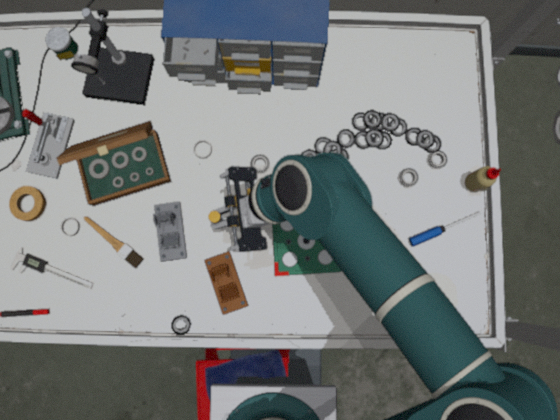

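```bash
cat >> h.py <<'E'
from scipy.optimize import least_squares
def fitprobe(names,foot0,rad=.06,verbose=True,tilt_prior=None):
    Q=[];B=[]
    for n in names:
        f=grab_frame(n);u,v,P,C=cloud(f)
        foot0=np.array(foot0)
        r=np.linalg.norm(P[:,:2]-foot0[:2],axis=1)
        br=(C[:,0]>C[:,2]*1.5+15)&(r<.045)&(P[:,2]>foot0[2]+.045)&(P[:,2]<foot0[2]+.105)
        ft=(r<.03)&(P[:,2]>foot0[2]+.000)&(P[:,2]<foot0[2]+.013)&(~br)
        print(n,br.sum(),ft.sum());Q.append((P[br],P[ft]))
    Bs=np.vstack([q[0] for q in Q]);Fs=np.vstack([q[1] for q in Q])
    def ax(p): d=np.array([p[3],p[4],1.]);return d/np.linalg.norm(d)
    def sr(p,X):
        d=ax(p);q=X-p[:3];s=q@d;return s,np.linalg.norm(q-np.outer(s,d),axis=1)
    def res(p):
        s,r=sr(p,Bs);e=np.where(abs(r-.013)<abs(s-.086),r-.013,s-.086)
        s,r=sr(p,Fs);g=np.where(abs(r-.015)<abs(s-.010),r-.015,s-.010)
        return np.r_[e,g]
    o=least_squares(res,[*foot0,0,0],loss="soft_l1",f_scale=.001)
    p=o.x;d=ax(p);print("foot",p[:3].round(4),"axis",d.round(3),"tilt",np.arccos(d[2]).round(3),"knob75",(p[:3]+.075*d).round(4),"med|res|",np.median(abs(res(p))).round(5))
    return p
E
python3 - <<'E'
from h import *
s=state();R=Ro.from_quat(s["orientation"]).as_matrix();g=s["tool_pos"]-.011*R[:,2];print("grasp",g)
ft=g-[0,0,.0355]
for n in (["scene"],["scene","top"],["wrist"]): fitprobe(n,ft)
E
```

```text
grasp [0.55391436 0.12858431 0.18690656]
scene 83 60
foot [0.5552 0.1271 0.1513] axis [-0.005  0.01   1.   ] tilt 0.011 knob75 [0.5549 0.1279 0.2263] med|res| 0.00078
scene 80 57
top 106 11
foot [0.5541 0.1265 0.1518] axis [0.013 0.014 1.   ] tilt 0.019 knob75 [0.5551 0.1275 0.2268] med|res| 0.00096
wrist 2995 459
foot [0.5537 0.1298 0.1514] axis [0.011 0.012 1.   ] tilt 0.016 knob75 [0.5545 0.1307 0.2264] med|res| 0.00034
```

View pics/wrist5.png

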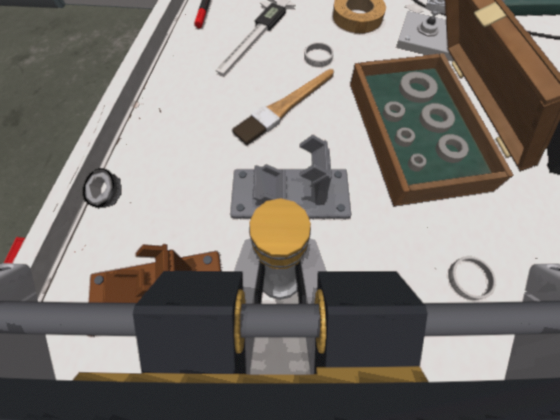

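The probe is upright within 0.02 rad, with its foot at z = 151 mm over clear bench. I'll lower it.

```bash
python3 -m pendant '[{"rx":0.2,"ry":0.7,"rz":-0.2,"x":0,"y":1.4,"z":1.7,"gripper":0},{"rx":0,"ry":0,"rz":0,"x":0,"y":1.4,"z":1.7,"gripper":0},{"rx":0,"ry":0,"rz":0,"x":0,"y":1.4,"z":1.7,"gripper":0},{"rx":0,"ry":0,"rz":0,"x":0,"y":1.4,"z":1.7,"gripper":0},{"rx":0,"ry":0,"rz":0,"x":0,"y":1.4,"z":1.7,"gripper":0},{"rx":0,"ry":0,"rz":0,"x":0,"y":0.8,"z":0.9,"gripper":0},{"rx":0,"ry":0,"rz":0,"x":0,"y":0,"z":0,"gripper":0},{"rx":0,"ry":0,"rz":0,"x":0,"y":0,"z":0,"gripper":0}]'; python3 - <<'E'
from h import *
togo([.56,.14,.03],8.7,40.1)
s=state();R=Ro.from_quat(s["orientation"]).as_matrix();g=s["tool_pos"]-.011*R[:,2];print("grasp",g)
ft=g-[0,0,.0355]
for n in (["scene"],["wrist"]): fitprobe(n,ft)
E
```

```text
t: 9.65
tool_pos: [0.5548, 0.1368, 0.0549]
orientation: [0.938, 0.075, -0.023, -0.338]
contact_force: [0.1, 0.2, -2.0]
finger_gap: 0.0168
t 9.65 tcp [0.5548 0.1368 0.0549] az 9.0 tilt 39.56 q [ 0.83  1.02 -1.11  1.81  0.25  0.82 -0.05] F [ 0.1  0.2 -2. ] gap 0.0168
turn deg [ 0.54 -0.12  0.43] shift cm now-axes [0.55 1.4  2.07] target-axes [0.56 1.42 2.06]
grasp [0.55586277 0.12983615 0.06333483]
scene 77 51
foot [0.5573 0.128  0.0282] axis [-0.018  0.008  1.   ] tilt 0.02 knob75 [0.556  0.1285 0.1031] med|res| 0.00094
wrist 2937 467
foot [0.5562 0.1311 0.0277] axis [-0.011  0.013  1.   ] tilt 0.017 knob75 [0.5553 0.1321 0.1027] med|res| 0.00034
```

```bash
python3 -m pendant '[{"rx":0.5,"ry":-0.3,"rz":0.2,"x":0,"y":0.5,"z":0.6,"gripper":0},{"rx":0,"ry":0,"rz":0,"x":0,"y":0.5,"z":0.6,"gripper":0},{"rx":0,"ry":0,"rz":0,"x":0,"y":0.5,"z":0.6,"gripper":0},{"rx":0,"ry":0,"rz":0,"x":0,"y":0,"z":0,"gripper":0},{"rx":0,"ry":0,"rz":0,"x":0,"y":0,"z":0,"gripper":0}]'; python3 - <<'E'
from h import *
togo([.56,.14,.03],8.7,40.1)
s=state();R=Ro.from_quat(s["orientation"]).as_matrix();g=s["tool_pos"]-.011*R[:,2];print("grasp",g)
fitprobe(["wrist"],g-[0,0,.0355])
E
```

```text
t: 10.17
tool_pos: [0.5569, 0.1361, 0.0322]
orientation: [0.937, 0.074, -0.025, -0.341]
contact_force: [0.9, -1.1, -1.6]
finger_gap: 0.0176
t 10.17 tcp [0.5569 0.1361 0.0322] az 8.9 tilt 40.0 q [ 0.82  1.06 -1.08  1.81  0.27  0.8  -0.04] F [ 0.9 -1.1 -1.6] gap 0.0176
turn deg [ 0.1  -0.04  0.32] shift cm now-axes [ 0.37 -0.12  0.38] target-axes [ 0.37 -0.12  0.38]
grasp [0.55795211 0.12912238 0.04059427]
wrist 2932 480
foot [0.5579 0.1307 0.0047] axis [-0.005  0.007  1.   ] tilt 0.008 knob75 [0.5576 0.1312 0.0797] med|res| 0.00036
```

Foot is 4.7 mm up, tilt 0.008. I'll make small steps until it touches.

```bash
python3 -m pendant '[{"rx":0,"ry":0,"rz":0,"x":0,"y":0.13,"z":0.15,"gripper":0},{"rx":0,"ry":0,"rz":0,"x":0,"y":0.13,"z":0.15,"gripper":0},{"rx":0,"ry":0,"rz":0,"x":0,"y":0,"z":0,"gripper":0}]';  python3 -m pendant '[{"rx":0,"ry":0,"rz":0,"x":0,"y":0.07,"z":0.08,"gripper":0},{"rx":0,"ry":0,"rz":0,"x":0,"y":0,"z":0,"gripper":0}]'; python3 - <<'E'
from h import *
togo([.56,.14,.03],8.7,40.1)
E
```

```text
t: 10.47
tool_pos: [0.557, 0.136, 0.0282]
orientation: [0.937, 0.074, -0.025, -0.341]
contact_force: [-1.2, 0.8, -2.4]
finger_gap: 0.017
t: 10.63
tool_pos: [0.5574, 0.1364, 0.0282]
orientation: [0.937, 0.074, -0.024, -0.341]
contact_force: [0.6, -0.4, -2.1]
finger_gap: 0.0174
t 10.63 tcp [0.5574 0.1364 0.0282] az 8.9 tilt 40.03 q [ 0.82  1.07 -1.08  1.81  0.27  0.8  -0.03] F [ 0.6 -0.4 -2.1] gap 0.0174
turn deg [ 0.07 -0.09  0.36] shift cm now-axes [ 0.31 -0.36  0.07] target-axes [ 0.31 -0.36  0.07]
```

```bash
python3 -m pendant '[{"rx":0,"ry":0,"rz":0,"x":0,"y":0.1,"z":0.12,"gripper":0},{"rx":0,"ry":0,"rz":0,"x":0,"y":0,"z":0,"gripper":0}]'; python3 - <<'E'
from h import *
s=state();R=Ro.from_quat(s["orientation"]).as_matrix();g=s["tool_pos"]-.011*R[:,2];print("grasp",g)
fitprobe(["wrist"],g-[0,0,.0355]);print(state()["contact_force"])
E
python3 -m pendant '[{"rx":0,"ry":0,"rz":0,"x":0,"y":0.1,"z":0.12,"gripper":0},{"rx":0,"ry":0,"rz":0,"x":0,"y":0,"z":0,"gripper":0}]'
```

```text
t: 10.8
tool_pos: [0.5581, 0.1367, 0.0281]
orientation: [0.937, 0.074, -0.024, -0.342]
contact_force: [-0.2, -0.3, -2.7]
finger_gap: 0.0175
grasp [0.55912293 0.1296865  0.03656242]
wrist 2949 499
foot [0.559  0.1312 0.0008] axis [-0.001  0.007  1.   ] tilt 0.007 knob75 [0.5589 0.1318 0.0758] med|res| 0.00036
[ 0.46698857 -0.32939189 -1.9746924 ]
t: 11.02
tool_pos: [0.5584, 0.137, 0.0278]
orientation: [0.936, 0.074, -0.023, -0.342]
contact_force: [0.3, 0.3, -2.9]
finger_gap: 0.0175
```

```bash
python3 -m pendant '[{"rx":0,"ry":0,"rz":0,"x":0,"y":0.13,"z":0.15,"gripper":0}]'; python3 -m pendant '[{"rx":0,"ry":0,"rz":0,"x":0,"y":0.13,"z":0.15,"gripper":0}]'
```

```text
t: 11.1
tool_pos: [0.5586, 0.1372, 0.0269]
orientation: [0.936, 0.074, -0.023, -0.342]
contact_force: [-9.0, -13.8, 29.7]
finger_gap: 0.0174
t: 11.18
tool_pos: [0.5589, 0.1375, 0.0262]
orientation: [0.936, 0.074, -0.023, -0.343]
contact_force: [-9.5, -13.6, 31.8]
finger_gap: 0.0172
```

```bash
python3 -m pendant '[{"rx":0,"ry":0,"rz":0,"x":0,"y":0,"z":0,"gripper":0},{"rx":0,"ry":0,"rz":0,"x":0,"y":0,"z":0,"gripper":0}]'; python3 - <<'E'
from h import *
s=state();R=Ro.from_quat(s["orientation"]).as_matrix();g=s["tool_pos"]-.011*R[:,2];print("grasp",g)
fitprobe(["wrist"],g-[0,0,.0355]);print(state()["contact_force"])
E
```

```text
t: 11.35
tool_pos: [0.5591, 0.1374, 0.0265]
orientation: [0.936, 0.074, -0.023, -0.343]
contact_force: [-0.4, 0.4, -1.3]
finger_gap: 0.0175
grasp [0.56016364 0.13040151 0.03493138]
wrist 3000 638
foot [0.5604 0.1311 0.0006] axis [-0.008  0.023  1.   ] tilt 0.024 knob75 [0.5598 0.1328 0.0756] med|res| 0.00039
[ 1.0668965  -0.55241772  0.26925386]
```

```bash
python3 -m pendant '[{"rx":0,"ry":0,"rz":0,"x":0,"y":0,"z":0,"gripper":0.3},{"rx":0,"ry":0,"rz":0,"x":0,"y":0,"z":0,"gripper":0.3},{"rx":0,"ry":0,"rz":0,"x":0,"y":0,"z":0,"gripper":0.6},{"rx":0,"ry":0,"rz":0,"x":0,"y":0,"z":0,"gripper":0.8},{"rx":0,"ry":0,"rz":0,"x":0,"y":0,"z":0,"gripper":0.8},{"rx":0,"ry":0,"rz":0,"x":0,"y":0,"z":0,"gripper":0.8}]'; python3 - <<'E'
from h import *
fitprobe(["wrist"],[.5604,.1311,0]);print(state()["contact_force"],state()["finger_gap"])
f=grab_frame('wrist');cv2.imwrite('pics/w6.png',f['frame'][:,:,::-1])
E
```

```text
t: 11.9
tool_pos: [0.5589, 0.1377, 0.0259]
orientation: [0.936, 0.074, -0.023, -0.343]
contact_force: [-0.5, -0.5, -0.2]
finger_gap: 0.0511
wrist 3040 2286
foot [ 0.5515  0.1309 -0.0009] axis [ 0.264 -0.006  0.964] tilt 0.268 knob75 [0.5713 0.1305 0.0714] med|res| 0.0014
[-0.29748063 -0.21114072  0.2106424 ] 0.05591743059925424
```

View pics/w6.png

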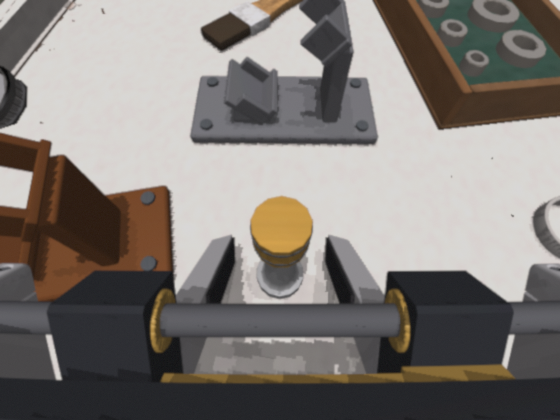

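The probe stands by itself upright (knob at (282,228), foot at (280,275)), and the jaws are opening clear. I'll back off along the fingers, then turn vertical.

```bash
python3 -m pendant '[{"rx":0,"ry":0,"rz":0,"x":0,"y":0,"z":0,"gripper":1},{"rx":0,"ry":0,"rz":0,"x":0,"y":0,"z":0,"gripper":1},{"rx":0,"ry":0,"rz":0,"x":0,"y":0,"z":-1,"gripper":1},{"rx":0,"ry":0,"rz":0,"x":0,"y":0,"z":-2,"gripper":1},{"rx":0,"ry":0,"rz":0,"x":0,"y":0,"z":-3,"gripper":1},{"rx":0,"ry":0,"rz":0,"x":0,"y":0,"z":-3,"gripper":1},{"rx":0,"ry":0,"rz":0,"x":0,"y":0,"z":-3,"gripper":1},{"rx":0,"ry":0,"rz":0,"x":0,"y":0,"z":-2,"gripper":1},{"rx":0,"ry":0,"rz":0,"x":0,"y":0,"z":0,"gripper":1}]'; python3 - <<'E'
from h import *
togo([.5604,.1311,.15],8.7,0)
f=grab_frame('wrist');cv2.imwrite('pics/w7.png',f['frame'][:,:,::-1])
u,v,P,C=cloud(f)
r=np.linalg.norm(P[:,:2]-[.56,.131],axis=1);k=(r<.03)&(P[:,2]>.082)&(P[:,2]<.09);print("knob top",k.sum(),P[k].mean(0),P[k].std(0))
E
```

```text
t: 12.75
tool_pos: [0.5717, 0.0431, 0.1401]
orientation: [0.936, 0.075, -0.024, -0.344]
contact_force: [-0.1, -0.5, 0.7]
finger_gap: 0.0942
t 12.75 tcp [0.5717 0.0431 0.1401] az 9.1 tilt 40.3 q [ 0.98  0.96 -1.19  1.7   0.19  1.08  0.04] F [-0.1 -0.5  0.7] gap 0.0942
turn deg [-40.3   -0.25   0.5 ] shift cm now-axes [ 0.28 -7.4   4.98] target-axes [ 0.22 -8.87 -0.99]
knob top 646 [0.56025914 0.13070682 0.0861132 ] [0.00657449 0.00680303 0.00116883]
```

View pics/w7.png

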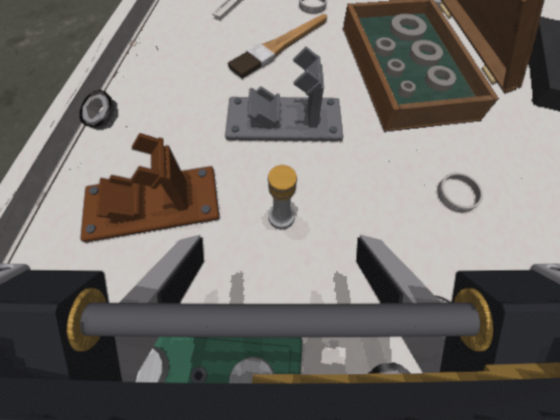

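The probe stands free at (282,197) in the picture, world (0.560, 0.131), top at 86 mm as it must be. Step 1 is done. Turning the tool vertical above it.

```bash
python3 -m pendant '[{"rx":-5,"ry":0,"rz":0,"x":0,"y":-0.7,"z":-1,"gripper":1},{"rx":-6.7,"ry":0,"rz":0,"x":0,"y":-1,"z":-1,"gripper":1},{"rx":-6.7,"ry":0,"rz":0,"x":0,"y":-1,"z":-1,"gripper":1},{"rx":-6.7,"ry":0,"rz":0,"x":0,"y":-1,"z":-0.5,"gripper":1},{"rx":-6.7,"ry":0,"rz":0,"x":0,"y":-1,"z":0,"gripper":1},{"rx":-6.7,"ry":0,"rz":0,"x":0,"y":-1,"z":0,"gripper":1},{"rx":0,"ry":0,"rz":0,"x":0,"y":-1,"z":0,"gripper":1},{"rx":0,"ry":0,"rz":0,"x":0,"y":0,"z":0,"gripper":1},{"rx":0,"ry":0,"rz":0,"x":0,"y":0,"z":0,"gripper":1}]'; python3 - <<'E'
from h import *
togo([.5603,.1307,.15],8.7,0)
f=grab_frame('wrist');cv2.imwrite('pics/w8.png',f['frame'][:,:,::-1])
u,v,P,C=cloud(f)
r=np.linalg.norm(P[:,:2]-[.56,.131],axis=1);k=(r<.03)&(P[:,2]>.082)&(P[:,2]<.09);print("knob top",k.sum(),P[k].mean(0),P[k].std(0))
E
```

```text
t: 13.55
tool_pos: [0.5614, 0.0905, 0.1889]
orientation: [0.997, 0.081, 0.003, -0.006]
contact_force: [-0.7, -1.0, 0.0]
finger_gap: 0.094
t 13.55 tcp [0.5614 0.0905 0.1889] az 9.2 tilt 0.74 q [ 0.55  0.53 -1.01  1.76  0.49  1.12 -0.45] F [-0.7 -1.   0. ] gap 0.094
turn deg [-0.61 -0.43  0.55] shift cm now-axes [ 0.51 -3.95  3.93] target-axes [ 0.5  -3.99  3.89]
knob top 677 [0.55967871 0.13282022 0.0862425 ] [0.00652387 0.00643278 0.00099435]
```

```bash
python3 -m pendant '[{"rx":-0.6,"ry":-0.4,"rz":0.5,"x":0.2,"y":-2,"z":1,"gripper":1},{"rx":0,"ry":0,"rz":0,"x":0.2,"y":-2,"z":2,"gripper":1},{"rx":0,"ry":0,"rz":0,"x":0,"y":0,"z":2.5,"gripper":1},{"rx":0,"ry":0,"rz":0,"x":0,"y":0,"z":1.5,"gripper":1},{"rx":0,"ry":0,"rz":0,"x":0,"y":0,"z":0,"gripper":1},{"rx":0,"ry":0,"rz":0,"x":0,"y":0,"z":0,"gripper":1}]'; python3 - <<'E'
from h import *
togo([.5603,.1315,.064],8.7,0)
f=grab_frame('wrist');cv2.imwrite('pics/w9.png',f['frame'][:,:,::-1])
u,v,P,C=cloud(f)
r=np.linalg.norm(P[:,:2]-[.56,.131],axis=1);k=(r<.03)&(P[:,2]>.082)&(P[:,2]<.09);print("knob top",k.sum(),P[k].mean(0),P[k].std(0))
E
```

```text
t: 14.1
tool_pos: [0.5599, 0.1215, 0.1107]
orientation: [0.998, 0.067, -0.006, -0.005]
contact_force: [1.2, -0.3, 0.2]
finger_gap: 0.0943
t 14.1 tcp [0.5599 0.1215 0.1107] az 7.7 tilt 0.83 q [ 0.43  0.63 -0.93  1.8   0.58  1.01 -0.6 ] F [ 1.2 -0.3  0.2] gap 0.0943
turn deg [-0.58  0.59 -0.98] shift cm now-axes [ 0.22 -0.94  4.68] target-axes [ 0.19 -0.98  4.67]
knob top 1187 [0.55984071 0.13337496 0.08622884] [0.00647555 0.00655148 0.00096181]
```

View pics/w9.png

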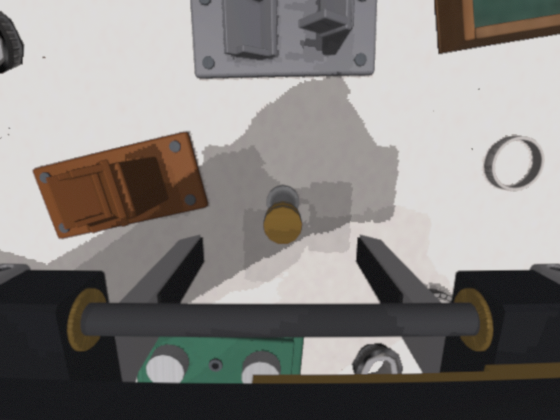

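```bash
python3 -m pendant '[{"rx":-0.6,"ry":0.6,"rz":-1,"x":0.2,"y":-1.1,"z":0.3,"gripper":1},{"rx":0,"ry":0,"rz":0,"x":0,"y":0,"z":0,"gripper":1},{"rx":0,"ry":0,"rz":0,"x":0,"y":0,"z":1.5,"gripper":1},{"rx":0,"ry":0,"rz":0,"x":0,"y":0,"z":1.5,"gripper":1},{"rx":0,"ry":0,"rz":0,"x":0,"y":0,"z":1,"gripper":1},{"rx":0,"ry":0,"rz":0,"x":0,"y":0,"z":0,"gripper":1},{"rx":0,"ry":0,"rz":0,"x":0,"y":0,"z":0,"gripper":1}]'; python3 - <<'E'
from h import *
togo([.5600,.1322,.064],8.7,0)
E
```

```text
t: 14.73
tool_pos: [0.5631, 0.1268, 0.0669]
orientation: [0.997, 0.071, 0.001, -0.0]
contact_force: [-0.1, 0.1, 0.5]
finger_gap: 0.094
t 14.73 tcp [0.5631 0.1268 0.0669] az 8.1 tilt 0.08 q [ 0.38  0.69 -0.88  1.83  0.65  0.94 -0.65] F [-0.1  0.1  0.5] gap 0.094
turn deg [-0.04 -0.07 -0.56] shift cm now-axes [-0.23 -0.58  0.29] target-axes [-0.22 -0.58  0.29]
```

```bash
python3 -m pendant '[{"rx":0,"ry":0,"rz":0,"x":-0.2,"y":-0.6,"z":0.3,"gripper":1},{"rx":0,"ry":0,"rz":0,"x":0,"y":0,"z":0,"gripper":1},{"rx":0,"ry":0,"rz":0,"x":0,"y":0,"z":0,"gripper":0.6},{"rx":0,"ry":0,"rz":0,"x":0,"y":0,"z":0,"gripper":0.5},{"rx":0,"ry":0,"rz":0,"x":0,"y":0,"z":0,"gripper":0.45}]'; python3 - <<'E'
from h import *
togo([.5600,.1322,.064],8.7,0)
E
```

```text
t: 15.15
tool_pos: [0.5603, 0.1333, 0.0645]
orientation: [0.997, 0.071, 0.001, -0.001]
contact_force: [-0.8, 0.1, -0.7]
finger_gap: 0.0775
t 15.15 tcp [0.5603 0.1333 0.0645] az 8.1 tilt 0.12 q [ 0.36  0.69 -0.88  1.83  0.65  0.93 -0.67] F [-0.8  0.1 -0.7] gap 0.0775
turn deg [-0.06 -0.1  -0.56] shift cm now-axes [-0.05  0.11  0.05] target-axes [-0.05  0.11  0.05]
```

```bash
python3 -m pendant '[{"rx":0,"ry":0,"rz":0,"x":0,"y":0.1,"z":0,"gripper":0.35},{"rx":0,"ry":0,"rz":0,"x":0,"y":0,"z":0,"gripper":0.3},{"rx":0,"ry":0,"rz":0,"x":0,"y":0,"z":0,"gripper":0.2},{"rx":0,"ry":0,"rz":0,"x":0,"y":0,"z":0,"gripper":0.2},{"rx":0,"ry":0,"rz":0,"x":0,"y":0,"z":0,"gripper":0.2},{"rx":0,"ry":0,"rz":0,"x":0,"y":0,"z":0,"gripper":0.1},{"rx":0,"ry":0,"rz":0,"x":0,"y":0,"z":0,"gripper":0},{"rx":0,"ry":0,"rz":0,"x":0,"y":0,"z":0,"gripper":0},{"rx":0,"ry":0,"rz":0,"x":0,"y":0,"z":0,"gripper":0}]'; python3 - <<'E'
from h import *
togo([.5600,.1322,.064],8.7,0)
f=grab_frame('wrist');cv2.imwrite('pics/w10.png',f['frame'][:,:,::-1])
E
```

```text
t: 15.9
tool_pos: [0.5609, 0.132, 0.0652]
orientation: [0.997, 0.071, 0.001, -0.001]
contact_force: [-0.2, 0.3, 0.1]
finger_gap: 0.0253
t 15.9 tcp [0.5609 0.132  0.0652] az 8.1 tilt 0.17 q [ 0.37  0.69 -0.88  1.83  0.65  0.93 -0.66] F [-0.2  0.3  0.1] gap 0.0253
turn deg [-0.05 -0.16 -0.58] shift cm now-axes [-0.09 -0.03  0.12] target-axes [-0.09 -0.03  0.12]
```

View pics/w10.png

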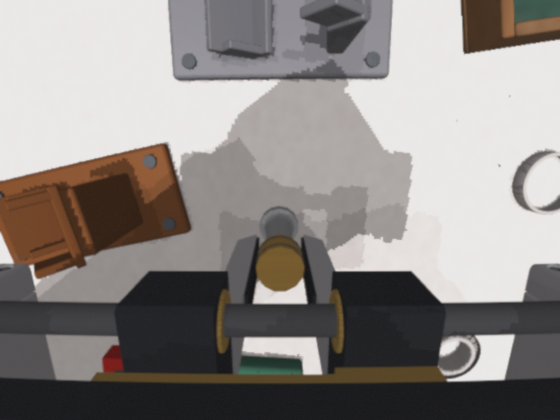

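Knob gripped at s≈76 mm (gap 25.3 mm), bench reference TCP z = 65.2 mm. I'll lift it, then measure the plate and the held probe.

```bash
python3 -m pendant '[{"rx":0,"ry":0,"rz":0,"x":0,"y":0,"z":0,"gripper":0},{"rx":0,"ry":0,"rz":0,"x":0,"y":0,"z":-1,"gripper":0},{"rx":0,"ry":0,"rz":0,"x":0,"y":0,"z":-2,"gripper":0},{"rx":0,"ry":0,"rz":0,"x":0,"y":0,"z":-3,"gripper":0},{"rx":0,"ry":0,"rz":0,"x":0,"y":0,"z":-2,"gripper":0},{"rx":0,"ry":0,"rz":0,"x":0,"y":0,"z":0,"gripper":0},{"rx":0,"ry":0,"rz":0,"x":0,"y":0,"z":0,"gripper":0}]'; python3 - <<'E'
from h import *
togo([.5600,.1322,.064],8.7,0)
s=state();p=s["tool_pos"]
fitprobe(["scene"],p-[0,0,.0652]);fitprobe(["wrist"],p-[0,0,.0652])
def plate(F,l,t,r,b):
    u,v,P,C=cloud(F)
    m=(u>l)&(u<r)&(v>t)&(v<b)
    g=m&(C[:,1]>C[:,0]*1.3+8)&(C[:,1]>C[:,2]+3)&(abs(P[:,2]-.025)<.004)
    print("plate",g.sum(),cv2.minAreaRect(P[g][:,:2].astype(np.float32)))
    k=(m&(P[:,2]>.036)&(P[:,2]<.047)).reshape(-1)
    img=np.zeros(F["frame"].shape[:2],np.uint8);img[v[k],u[k]]=1
    n,lab,st,ce=cv2.connectedComponentsWithStats(img)
    L=lab[v,u]
    for i in range(1,n):
        if st[i,4]>60:
            q=(L==i)&k;rr=cv2.minEnclosingCircle(P[q][:,:2].astype(np.float32));print("pad",st[i,:4],P[q].mean(0).round(4),"z med",np.median(P[q,2]).round(5),"circ",np.round(rr[0],4),round(rr[1],4),q.sum())
np.save("top.npy",grab_frame("top"),allow_pickle=True)
print("w1");plate(np.load("w1.npy",allow_pickle=True).item(),430,130,560,280)
F=np.load("top.npy",allow_pickle=True).item();cv2.imwrite("pics/top10.png",F["frame"][:,:,::-1])
print("top");plate(F,262,195,350,285)
F=grab_frame("scene");print("scene");plate(F,262,205,352,262)
F=grab_frame("wrist");cv2.imwrite("pics/w11.png",F["frame"][:,:,::-1]);crop(grab_frame("scene"),"pics/s11.png",180,130,380,280,4)
E
```

```text
t: 16.53
tool_pos: [0.5591, 0.1321, 0.1498]
orientation: [0.997, 0.071, -0.0, -0.001]
contact_force: [0.4, -0.8, -2.8]
finger_gap: 0.0256
t 16.53 tcp [0.5591 0.1321 0.1498] az 8.2 tilt 0.08 q [ 0.43  0.58 -0.97  1.78  0.54  1.07 -0.58] F [ 0.4 -0.8 -2.8] gap 0.0256
turn deg [-0.07  0.03 -0.5 ] shift cm now-axes [0.09 0.01 8.58] target-axes [0.09 0.   8.58]
scene 28 52
foot [0.5587 0.1289 0.0858] axis [-0.046 -0.     0.999] tilt 0.046 knob75 [0.5553 0.1288 0.1607] med|res| 0.0007
wrist 1855 548
foot [0.5584 0.1324 0.0851] axis [ 0.013 -0.001  1.   ] tilt 0.013 knob75 [0.5593 0.1323 0.1601] med|res| 0.00035
w1
plate 5414 ((0.5202329158782959, -0.07688868790864944), (0.15229561924934387, 0.15082475543022156), 3.7002036571502686)
pad [498 165  28  28] [ 0.561  -0.0286  0.0403] z med 0.04046 circ [ 0.5613 -0.0298] 0.0189 582
pad [475 228  27  25] [ 0.4721 -0.0345  0.0403] z med 0.04054 circ [ 0.4711 -0.036 ] 0.0186 501
pad [530 240  29  24] [ 0.4786 -0.1228  0.0423] z med 0.04282 circ [ 0.4778 -0.1254] 0.0193 523
top
plate 1806 ((0.5193883776664734, -0.08207741379737854), (0.16326574981212616, 0.1634192317724228), 3.862011432647705)
pad [316 214  15  15] [ 0.5679 -0.1239  0.0411] z med 0.04103 circ [ 0.5684 -0.1246] 0.0183 156
pad [281 216  14  14] [ 0.5621 -0.0348  0.041 ] z med 0.04113 circ [ 0.5625 -0.035 ] 0.0181 154
pad [319 250  14  14] [ 0.4783 -0.1301  0.0431] z med 0.04364 circ [ 0.4784 -0.1308] 0.0183 148
scene
plate 706 ((0.5104900598526001, -0.07366332411766052), (0.1559080332517624, 0.15760640799999237), 4.9432454109191895)
pad [304 212  12   9] [ 0.5653 -0.1203  0.0408] z med 0.04089 circ [ 0.566  -0.1215] 0.0211 73
pad [280 222  13  10] [ 0.5583 -0.0308  0.0407] z med 0.04073 circ [ 0.5608 -0.0309] 0.0216 87
pad [324 224  13  10] [ 0.4746 -0.1255  0.0426] z med 0.04314 circ [ 0.4787 -0.1265] 0.0218 98
pad [300 236  13   9] [ 0.4693 -0.0373  0.0406] z med 0.04057 circ [ 0.4708 -0.0395] 0.0196 93
```

View pics/s11.png

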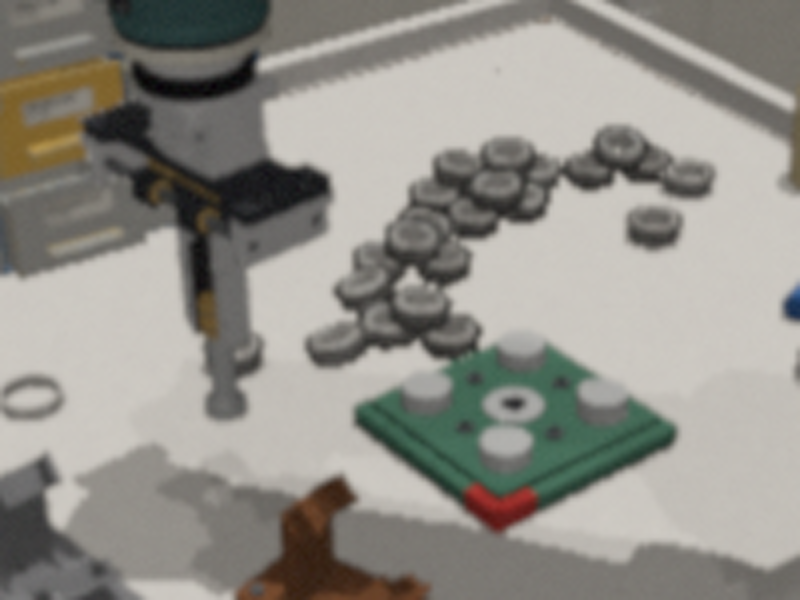

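View pics/top10.png

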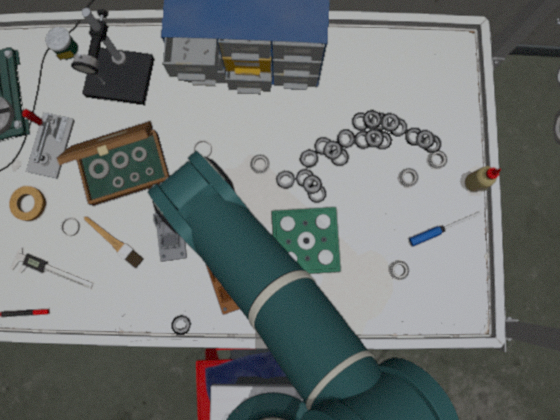

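All three depth views already hint that the near-right pad (spot4) is about 2.4 mm higher, and the touches must confirm it. I'll go to spot1, moving right first to pass the brown rest.

```bash
python3 -m pendant '[{"rx":0,"ry":0,"rz":0,"x":0,"y":3,"z":0,"gripper":0},{"rx":0,"ry":0,"rz":0,"x":0,"y":3,"z":0,"gripper":0},{"rx":0,"ry":0,"rz":0,"x":-0.6,"y":3,"z":0,"gripper":0},{"rx":0,"ry":0,"rz":0,"x":-2,"y":3,"z":0,"gripper":0},{"rx":0,"ry":0,"rz":0,"x":-2.5,"y":2,"z":0,"gripper":0},{"rx":0,"ry":0,"rz":0,"x":-2.5,"y":1,"z":0,"gripper":0},{"rx":0,"ry":0,"rz":0,"x":-1,"y":0,"z":0,"gripper":0},{"rx":0,"ry":0,"rz":0,"x":0,"y":0,"z":0,"gripper":0},{"rx":0,"ry":0,"rz":0,"x":0,"y":0,"z":0,"gripper":0}]'; python3 - <<'E'
from h import *
togo([.4712,-.037,.115],4.1,0)
E
```

```text
t: 17.58
tool_pos: [0.49, -0.0345, 0.1425]
orientation: [0.997, 0.073, -0.005, -0.003]
contact_force: [0.0, -0.1, -1.3]
finger_gap: 0.0254
t 17.58 tcp [ 0.49   -0.0345  0.1425] az 8.3 tilt 0.72 q [ 0.85  0.46 -1.03  1.98  0.47  0.98 -0.26] F [ 0.  -0.1 -1.3] gap 0.0254
turn deg [-0.4   0.6   4.24] shift cm now-axes [-1.87 -0.    2.77] target-axes [-1.89  0.12  2.75]
```

```bash
python3 -m pendant '[{"rx":-0.4,"ry":0.6,"rz":2,"x":-1.2,"y":0,"z":0.5,"gripper":0},{"rx":0,"ry":0,"rz":2,"x":-0.7,"y":0,"z":1,"gripper":0},{"rx":0,"ry":0,"rz":0,"x":0,"y":0,"z":1,"gripper":0},{"rx":0,"ry":0,"rz":0,"x":0,"y":0,"z":0,"gripper":0},{"rx":0,"ry":0,"rz":0,"x":0,"y":0,"z":0,"gripper":0}]'; python3 - <<'E'
from h import *
togo([.4712,-.037,.11],4.1,0)
f=grab_frame("wrist");cv2.imwrite("pics/w12.png",f["frame"][:,:,::-1]);crop(f,"pics/w12c.png",180,150,380,300,4)
crop(grab_frame("scene"),"pics/s12.png",240,140,400,280,4)
E
```

```text
t: 18.0
tool_pos: [0.4742, -0.0341, 0.1165]
orientation: [0.999, 0.039, 0.001, -0.001]
contact_force: [-0.1, -0.2, -3.0]
finger_gap: 0.0258
t 18.0 tcp [ 0.4742 -0.0341  0.1165] az 4.5 tilt 0.2 q [ 0.84  0.46 -1.    2.04  0.49  0.9  -0.35] F [-0.1 -0.2 -3. ] gap 0.0258
turn deg [-0.15 -0.14  0.41] shift cm now-axes [-0.33  0.27  0.65] target-axes [-0.32  0.27  0.65]
```

View pics/w12.png

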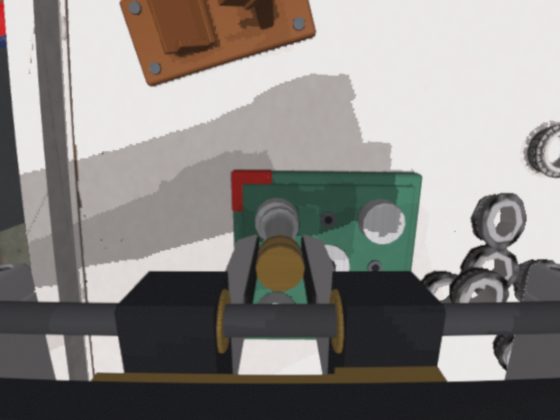

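View pics/s12.png

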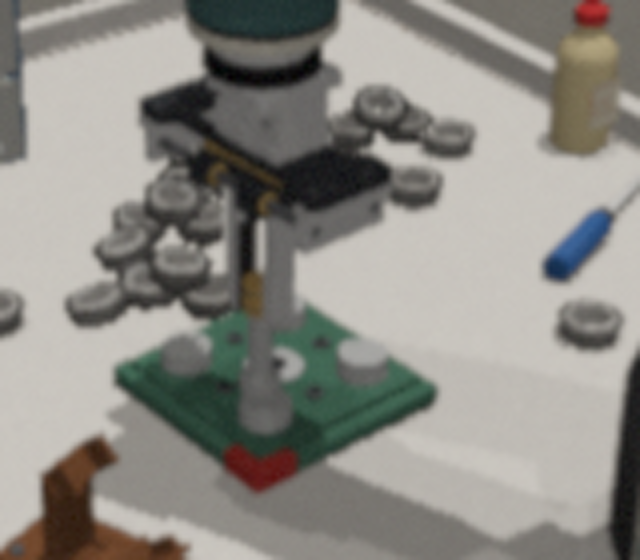

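The foot hangs over the red-corner pad (wrist (277,215)). I'll lower it in small steps.

```bash
python3 -m pendant '[{"rx":0,"ry":0,"rz":0.4,"x":-0.3,"y":0.25,"z":0.3,"gripper":0},{"rx":0,"ry":0,"rz":0,"x":0,"y":0,"z":0.3,"gripper":0},{"rx":0,"ry":0,"rz":0,"x":0,"y":0,"z":0,"gripper":0}]'; python3 -m pendant '[{"rx":0,"ry":0,"rz":0,"x":0,"y":0,"z":0.12,"gripper":0}]'; python3 -m pendant '[{"rx":0,"ry":0,"rz":0,"x":0,"y":0,"z":0.12,"gripper":0}]'; python3 -m pendant '[{"rx":0,"ry":0,"rz":0,"x":0,"y":0,"z":0.12,"gripper":0}]'
```

```text
t: 18.35
tool_pos: [0.4725, -0.0366, 0.1108]
orientation: [0.999, 0.036, 0.002, -0.002]
contact_force: [0.0, 0.9, -2.6]
finger_gap: 0.0254
t: 18.43
tool_pos: [0.4727, -0.0367, 0.1097]
orientation: [0.999, 0.036, 0.002, -0.002]
contact_force: [-0.5, 0.4, -1.7]
finger_gap: 0.0249
t: 18.52
tool_pos: [0.4728, -0.0367, 0.1084]
orientation: [0.999, 0.036, 0.002, -0.002]
contact_force: [-0.1, -0.2, -2.0]
finger_gap: 0.0256
t: 18.6
tool_pos: [0.4729, -0.0368, 0.1072]
orientation: [0.999, 0.036, 0.002, -0.002]
contact_force: [-0.0, 0.5, -2.6]
finger_gap: 0.0256
```

```bash
python3 -m pendant '[{"rx":0,"ry":0,"rz":0,"x":0,"y":0,"z":0.08,"gripper":0}]'; python3 -m pendant '[{"rx":0,"ry":0,"rz":0,"x":0,"y":0,"z":0.08,"gripper":0}]'; python3 -m pendant '[{"rx":0,"ry":0,"rz":0,"x":0,"y":0,"z":0.08,"gripper":0}]';python3 -m pendant '[{"rx":0,"ry":0,"rz":0,"x":0,"y":0,"z":0.08,"gripper":0}]'
```

```text
t: 18.68
tool_pos: [0.4729, -0.0368, 0.1063]
orientation: [0.999, 0.036, 0.002, -0.002]
contact_force: [-0.0, -0.0, -1.7]
finger_gap: 0.0254
t: 18.77
tool_pos: [0.4729, -0.0368, 0.1054]
orientation: [0.999, 0.036, 0.002, -0.002]
contact_force: [-0.7, -0.8, -1.8]
finger_gap: 0.0252
t: 18.85
tool_pos: [0.4732, -0.0367, 0.1049]
orientation: [0.999, 0.036, 0.002, -0.001]
contact_force: [-7.0, -0.9, 28.8]
finger_gap: 0.0249
t: 18.93
tool_pos: [0.4736, -0.0366, 0.1049]
orientation: [0.999, 0.036, 0.003, -0.001]
contact_force: [-9.5, -1.1, 34.0]
finger_gap: 0.0251
```

Touch on spot1 at TCP z = 104.9 mm (foot ≈ 40 mm: a normal pad). On to spot2.

```bash
python3 -m pendant '[{"rx":0,"ry":0,"rz":0,"x":0,"y":0,"z":-0.8,"gripper":0},{"rx":0,"ry":0,"rz":0,"x":0,"y":0,"z":-0.8,"gripper":0},{"rx":0,"ry":0,"rz":0,"x":2.5,"y":0,"z":0,"gripper":0},{"rx":0,"ry":0,"rz":0,"x":2.5,"y":0,"z":0,"gripper":0},{"rx":0,"ry":0,"rz":0,"x":2.5,"y":0,"z":0,"gripper":0},{"rx":0,"ry":0,"rz":0,"x":1,"y":0,"z":0,"gripper":0},{"rx":0,"ry":0,"rz":0,"x":0,"y":0,"z":0,"gripper":0},{"rx":0,"ry":0,"rz":0,"x":0,"y":0,"z":0,"gripper":0}]'; python3 - <<'E'
from h import *
togo([.5613,-.0305,.11],4.1,0)
f=grab_frame("wrist");cv2.imwrite("pics/w13.png",f["frame"][:,:,::-1])
E
```

```text
t: 19.6
tool_pos: [0.5616, -0.0312, 0.1249]
orientation: [0.999, 0.035, 0.003, -0.0]
contact_force: [-0.5, 0.1, -1.8]
finger_gap: 0.0254
t 19.6 tcp [ 0.5616 -0.0312  0.1249] az 4.1 tilt 0.35 q [ 0.71  0.58 -0.93  1.83  0.55  1.   -0.38] F [-0.5  0.1 -1.8] gap 0.0254
turn deg [-0.02 -0.35 -0.05] shift cm now-axes [-0.03 -0.07  1.49] target-axes [-0.03 -0.07  1.49]
```

View pics/w13.png

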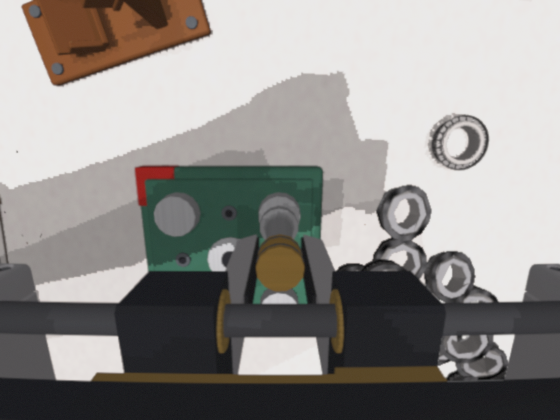

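The foot (280,212) is over the second pad.

```bash
python3 -m pendant '[{"rx":0,"ry":-0.3,"rz":0,"x":0,"y":0,"z":0.6,"gripper":0},{"rx":0,"ry":0,"rz":0,"x":0,"y":0,"z":0.5,"gripper":0},{"rx":0,"ry":0,"rz":0,"x":0,"y":0,"z":0.2,"gripper":0},{"rx":0,"ry":0,"rz":0,"x":0,"y":0,"z":0,"gripper":0}]'; for i in 1; do python3 -m pendant '[{"rx":0,"ry":0,"rz":0,"x":0,"y":0,"z":0.1,"gripper":0}]'; python3 -m pendant '[{"rx":0,"ry":0,"rz":0,"x":0,"y":0,"z":0.06,"gripper":0}]'; done
```

```text
t: 19.98
tool_pos: [0.559, -0.0323, 0.1109]
orientation: [0.999, 0.035, -0.0, 0.001]
contact_force: [-0.2, 1.1, -2.0]
finger_gap: 0.0253
t: 20.07
tool_pos: [0.5587, -0.0324, 0.1098]
orientation: [0.999, 0.035, -0.0, 0.001]
contact_force: [0.1, -0.3, -3.0]
finger_gap: 0.0251
t: 20.15
tool_pos: [0.5585, -0.0325, 0.109]
orientation: [0.999, 0.035, -0.0, 0.001]
contact_force: [0.0, -0.7, -2.7]
finger_gap: 0.0255
```

```bash
python3 -m pendant '[{"rx":0,"ry":0,"rz":0,"x":0.1,"y":-0.1,"z":0.06,"gripper":0}]'; python3 -m pendant '[{"rx":0,"ry":0,"rz":0,"x":0,"y":0,"z":0.06,"gripper":0}]'; python3 -m pendant '[{"rx":0,"ry":0,"rz":0,"x":0,"y":0,"z":0.06,"gripper":0}]'; python3 -m pendant '[{"rx":0,"ry":0,"rz":0,"x":0,"y":0,"z":0.06,"gripper":0}]'; python3 -m pendant '[{"rx":0,"ry":0,"rz":0,"x":0,"y":0,"z":0.06,"gripper":0}]'
```

```text
t: 20.23
tool_pos: [0.5592, -0.0316, 0.1084]
orientation: [0.999, 0.035, -0.001, 0.001]
contact_force: [-0.3, -0.5, -2.4]
finger_gap: 0.0253
t: 20.32
tool_pos: [0.5594, -0.0314, 0.1078]
orientation: [0.999, 0.035, -0.0, 0.001]
contact_force: [-0.1, -0.1, -2.0]
finger_gap: 0.0252
t: 20.4
tool_pos: [0.5594, -0.0313, 0.1072]
orientation: [0.999, 0.035, -0.0, 0.001]
contact_force: [-0.0, -0.2, -2.8]
finger_gap: 0.0255
t: 20.48
tool_pos: [0.5595, -0.0313, 0.1066]
orientation: [0.999, 0.035, -0.0, 0.001]
contact_force: [-0.7, -0.5, -1.9]
finger_gap: 0.0257
t: 20.57
tool_pos: [0.5596, -0.0313, 0.106]
orientation: [0.999, 0.035, -0.0, 0.001]
contact_force: [0.0, -0.3, -1.9]
finger_gap: 0.0255
```

```bash
python3 -m pendant '[{"rx":0,"ry":0,"rz":0,"x":0,"y":0,"z":0.06,"gripper":0}]'; python3 -m pendant '[{"rx":0,"ry":0,"rz":0,"x":0,"y":0,"z":0.06,"gripper":0}]'; python3 -m pendant '[{"rx":0,"ry":0,"rz":0,"x":0,"y":0,"z":0.05,"gripper":0}]'
```

```text
t: 20.65
tool_pos: [0.5596, -0.0313, 0.1054]
orientation: [0.999, 0.035, -0.0, 0.001]
contact_force: [0.6, 0.1, -2.2]
finger_gap: 0.0255
t: 20.73
tool_pos: [0.5598, -0.0312, 0.1051]
orientation: [0.999, 0.035, -0.0, 0.001]
contact_force: [-4.3, -0.6, 15.1]
finger_gap: 0.0255
t: 20.82
tool_pos: [0.5599, -0.0311, 0.1051]
orientation: [0.999, 0.035, 0.0, 0.001]
contact_force: [-5.5, -0.8, 13.2]
finger_gap: 0.0256
```

Spot2 contact at TCP z = 105.1 mm, normal. On to spot3.

```bash
python3 -m pendant '[{"rx":0,"ry":0,"rz":0,"x":0,"y":0,"z":-0.8,"gripper":0},{"rx":0,"ry":0,"rz":0,"x":0,"y":0,"z":-0.8,"gripper":0},{"rx":0,"ry":0,"rz":0,"x":0,"y":2.5,"z":0,"gripper":0},{"rx":0,"ry":0,"rz":0,"x":0,"y":2.5,"z":0,"gripper":0},{"rx":0,"ry":0,"rz":0,"x":0,"y":2.5,"z":0,"gripper":0},{"rx":0,"ry":0,"rz":0,"x":0,"y":1,"z":0,"gripper":0},{"rx":0,"ry":0,"rz":0,"x":0,"y":0,"z":0,"gripper":0},{"rx":0,"ry":0,"rz":0,"x":0,"y":0,"z":0,"gripper":0}]'; python3 - <<'E'
from h import *
togo([.568,-.1205,.109],4.1,0)
f=grab_frame("wrist");cv2.imwrite("pics/w14.png",f["frame"][:,:,::-1])
E
```

```text
t: 21.48
tool_pos: [0.5673, -0.1176, 0.1268]
orientation: [0.999, 0.036, 0.002, 0.001]
contact_force: [-0.9, -0.1, -3.2]
finger_gap: 0.0253
t 21.48 tcp [ 0.5673 -0.1176  0.1268] az 4.2 tilt 0.23 q [ 0.83  0.61 -0.92  1.79  0.56  1.03 -0.23] F [-0.9 -0.1 -3.2] gap 0.0253
turn deg [ 0.12 -0.2   0.08] shift cm now-axes [0.04 0.29 1.78] target-axes [0.05 0.29 1.78]
```

View pics/w14.png

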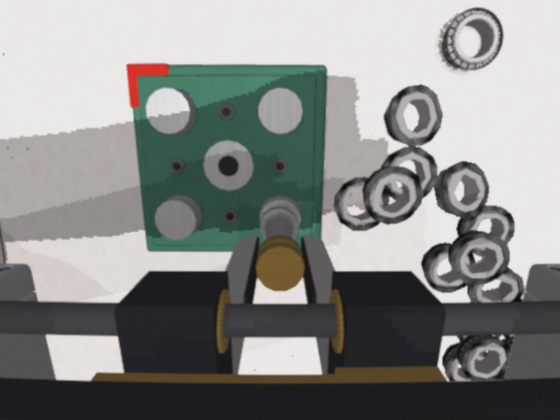

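The foot (280,215) is over the third pad.

```bash
python3 -m pendant '[{"rx":0,"ry":0,"rz":0,"x":0.1,"y":0.2,"z":0.6,"gripper":0},{"rx":0,"ry":0,"rz":0,"x":0.1,"y":0.1,"z":0.6,"gripper":0},{"rx":0,"ry":0,"rz":0,"x":0,"y":0,"z":0.4,"gripper":0},{"rx":0,"ry":0,"rz":0,"x":0,"y":0,"z":0,"gripper":0}]'; python3 -m pendant '[{"rx":0,"ry":0,"rz":0,"x":0,"y":0,"z":0.07,"gripper":0}]';  python3 -m pendant '[{"rx":0,"ry":0,"rz":0,"x":0,"y":0,"z":0.07,"gripper":0}]'
```

```text
t: 21.87
tool_pos: [0.5698, -0.1165, 0.1096]
orientation: [0.999, 0.039, 0.002, 0.001]
contact_force: [0.6, -0.2, -2.5]
finger_gap: 0.0253
t: 21.95
tool_pos: [0.5698, -0.1158, 0.1086]
orientation: [0.999, 0.039, 0.002, 0.001]
contact_force: [-0.7, 1.0, -2.6]
finger_gap: 0.0253
t: 22.03
tool_pos: [0.5697, -0.1153, 0.1076]
orientation: [0.999, 0.04, 0.002, 0.0]
contact_force: [0.5, 0.1, -2.0]
finger_gap: 0.0253
```

```bash
python3 -m pendant '[{"rx":0,"ry":0,"rz":0,"x":0,"y":0.4,"z":0,"gripper":0}]'; python3 -m pendant '[{"rx":0,"ry":0,"rz":0,"x":0,"y":0.1,"z":0.05,"gripper":0}]';  python3 -m pendant '[{"rx":0,"ry":0,"rz":0,"x":0,"y":0,"z":0.06,"gripper":0}]';  python3 -m pendant '[{"rx":0,"ry":0,"rz":0,"x":0,"y":0,"z":0.06,"gripper":0}]'; python3 -m pendant '[{"rx":0,"ry":0,"rz":0,"x":0,"y":0,"z":0.06,"gripper":0}]'
```

```text
t: 22.12
tool_pos: [0.57, -0.1184, 0.1075]
orientation: [0.999, 0.04, 0.002, 0.0]
contact_force: [-0.1, 0.3, -2.6]
finger_gap: 0.0253
t: 22.2
tool_pos: [0.5702, -0.12, 0.1071]
orientation: [0.999, 0.04, 0.002, 0.0]
contact_force: [-0.1, -1.4, -2.1]
finger_gap: 0.0255
t: 22.28
tool_pos: [0.5702, -0.1203, 0.1065]
orientation: [0.999, 0.04, 0.002, 0.0]
contact_force: [0.7, -0.0, -1.5]
finger_gap: 0.0253
t: 22.37
tool_pos: [0.5703, -0.1205, 0.106]
orientation: [0.999, 0.04, 0.002, 0.0]
contact_force: [-1.5, -0.7, -2.4]
finger_gap: 0.0252
t: 22.45
tool_pos: [0.5703, -0.1207, 0.1054]
orientation: [0.999, 0.04, 0.002, 0.0]
contact_force: [0.3, -0.1, -2.7]
finger_gap: 0.0252
```

```bash
python3 -m pendant '[{"rx":0,"ry":0,"rz":0,"x":0,"y":0,"z":0.06,"gripper":0}]';  python3 -m pendant '[{"rx":0,"ry":0,"rz":0,"x":0,"y":0,"z":0.05,"gripper":0}]'; python3 -m pendant '[{"rx":0,"ry":0,"rz":0,"x":0,"y":0,"z":0.05,"gripper":0}]'
```

```text
t: 22.53
tool_pos: [0.5705, -0.1208, 0.1051]
orientation: [0.999, 0.04, 0.002, 0.001]
contact_force: [-5.1, -0.0, 12.8]
finger_gap: 0.0257
t: 22.62
tool_pos: [0.5706, -0.1208, 0.1051]
orientation: [0.999, 0.04, 0.002, 0.001]
contact_force: [-5.8, 0.3, 10.6]
finger_gap: 0.0254
t: 22.7
tool_pos: [0.5706, -0.1208, 0.1051]
orientation: [0.999, 0.04, 0.002, 0.001]
contact_force: [-4.6, -1.0, 8.8]
finger_gap: 0.0252
```

Spot3 contact at 105.1 mm, normal. On to spot4.

```bash
python3 -m pendant '[{"rx":0,"ry":0,"rz":0,"x":0,"y":0,"z":-0.8,"gripper":0},{"rx":0,"ry":0,"rz":0,"x":0,"y":0,"z":-0.9,"gripper":0},{"rx":0,"ry":0,"rz":0,"x":-2.5,"y":0,"z":0,"gripper":0},{"rx":0,"ry":0,"rz":0,"x":-2.5,"y":0,"z":0,"gripper":0},{"rx":0,"ry":0,"rz":0,"x":-2.5,"y":0,"z":0,"gripper":0},{"rx":0,"ry":0,"rz":0,"x":-1.2,"y":0,"z":0,"gripper":0},{"rx":0,"ry":0,"rz":0,"x":0,"y":0,"z":0,"gripper":0},{"rx":0,"ry":0,"rz":0,"x":0,"y":0,"z":0,"gripper":0}]'; python3 - <<'E'
from h import *
togo([.4782,-.1262,.112],4.1,0)
f=grab_frame("wrist");cv2.imwrite("pics/w15.png",f["frame"][:,:,::-1])
E
```

```text
t: 23.37
tool_pos: [0.4822, -0.1271, 0.1267]
orientation: [0.999, 0.04, 0.004, 0.002]
contact_force: [0.5, 0.7, -1.8]
finger_gap: 0.0255
t 23.37 tcp [ 0.4822 -0.1271  0.1267] az 4.6 tilt 0.48 q [ 1.    0.47 -0.99  1.99  0.5   0.93 -0.16] F [ 0.5  0.7 -1.8] gap 0.0255
turn deg [ 0.23 -0.42  0.5 ] shift cm now-axes [-0.4  -0.13  1.47] target-axes [-0.39 -0.12  1.47]
```

View pics/w15.png

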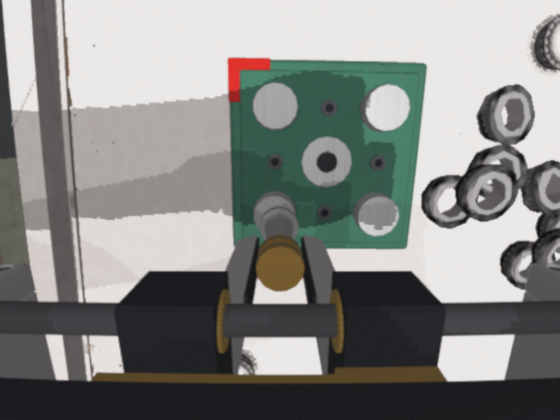

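The pad shows at (274,210) and the foot at about (279,217). I'll shift the last 4 mm and lower.

```bash
python3 -m pendant '[{"rx":0.2,"ry":-0.4,"rz":0.4,"x":-0.4,"y":-0.1,"z":0.4,"gripper":0},{"rx":0,"ry":0,"rz":0,"x":0,"y":0,"z":0.6,"gripper":0},{"rx":0,"ry":0,"rz":0,"x":0,"y":0,"z":0.2,"gripper":0},{"rx":0,"ry":0,"rz":0,"x":0,"y":0,"z":0,"gripper":0}]'; python3 -m pendant '[{"rx":0,"ry":0,"rz":0,"x":0,"y":0,"z":0.07,"gripper":0}]';  python3 -m pendant '[{"rx":0,"ry":0,"rz":0,"x":0,"y":0,"z":0.07,"gripper":0}]'
```

```text
t: 23.75
tool_pos: [0.4808, -0.1255, 0.1139]
orientation: [0.999, 0.037, 0.001, -0.0]
contact_force: [-0.0, 0.0, -2.7]
finger_gap: 0.0255
t: 23.83
tool_pos: [0.4811, -0.1252, 0.1129]
orientation: [0.999, 0.037, 0.001, -0.001]
contact_force: [-0.6, -0.3, -2.3]
finger_gap: 0.0254
t: 23.92
tool_pos: [0.4813, -0.1249, 0.112]
orientation: [0.999, 0.037, 0.001, -0.001]
contact_force: [0.7, 0.4, -3.2]
finger_gap: 0.0253
```

```bash
python3 -m pendant '[{"rx":0,"ry":0,"rz":0,"x":-0.3,"y":0.1,"z":0.08,"gripper":0}]'; python3 -m pendant '[{"rx":0,"ry":0,"rz":0,"x":-0.1,"y":0,"z":0.08,"gripper":0}]';  python3 -m pendant '[{"rx":0,"ry":0,"rz":0,"x":0,"y":0,"z":0.07,"gripper":0}]';  python3 -m pendant '[{"rx":0,"ry":0,"rz":0,"x":0,"y":0,"z":0.06,"gripper":0}]'; python3 -m pendant '[{"rx":0,"ry":0,"rz":0,"x":0,"y":0,"z":0.06,"gripper":0}]'
```

```text
t: 24.0
tool_pos: [0.4788, -0.1258, 0.1111]
orientation: [0.999, 0.038, 0.001, -0.001]
contact_force: [-0.4, 0.4, -2.5]
finger_gap: 0.0256
t: 24.08
tool_pos: [0.4774, -0.126, 0.1102]
orientation: [0.999, 0.038, 0.001, -0.001]
contact_force: [-0.4, -0.4, -2.5]
finger_gap: 0.0256
t: 24.17
tool_pos: [0.4772, -0.126, 0.1094]
orientation: [0.999, 0.038, 0.001, -0.001]
contact_force: [1.1, -0.2, -1.7]
finger_gap: 0.0252
t: 24.25
tool_pos: [0.4772, -0.1261, 0.1088]
orientation: [0.999, 0.037, 0.001, -0.001]
contact_force: [0.7, 0.8, -2.5]
finger_gap: 0.0253
t: 24.33
tool_pos: [0.4771, -0.1262, 0.1082]
orientation: [0.999, 0.037, 0.001, -0.001]
contact_force: [-0.0, 0.2, -1.0]
finger_gap: 0.0254
```

```bash
python3 -m pendant '[{"rx":0,"ry":0,"rz":0,"x":0,"y":0,"z":0.06,"gripper":0}]'; python3 -m pendant '[{"rx":0,"ry":0,"rz":0,"x":0,"y":0,"z":0.05,"gripper":0}]';  python3 -m pendant '[{"rx":0,"ry":0,"rz":0,"x":0,"y":0,"z":0.05,"gripper":0}]'
```

```text
t: 24.42
tool_pos: [0.4772, -0.1263, 0.1076]
orientation: [0.999, 0.037, 0.001, -0.001]
contact_force: [-2.3, -0.4, 9.6]
finger_gap: 0.0252
t: 24.5
tool_pos: [0.4774, -0.1264, 0.1075]
orientation: [0.999, 0.037, 0.001, -0.001]
contact_force: [-5.8, 0.6, 19.7]
finger_gap: 0.0249
t: 24.58
tool_pos: [0.4776, -0.1264, 0.1076]
orientation: [0.999, 0.037, 0.001, -0.0]
contact_force: [-6.3, -0.5, 16.3]
finger_gap: 0.0253
```

Spot4 contact is at 107.6 mm, 2.5 mm above the other three, so this is the high pad. The probe is already on it and centred. I'll relax, check, then release.

```bash
python3 -m pendant '[{"rx":0,"ry":0,"rz":0,"x":0,"y":0,"z":0,"gripper":0},{"rx":0,"ry":0,"rz":0,"x":0,"y":0,"z":0,"gripper":0}]'; python3 - <<'E'
from h import *
togo([.4782,-.1262,.1076],4.1,0)
p=state()["tool_pos"]
f=grab_frame("wrist");crop(f,"pics/w16.png",200,160,360,290,5)
crop(grab_frame("scene"),"pics/s16.png",260,140,400,260,5)
fitprobe(["wrist"],p-[0,0,.0652])
E
```

```text
t: 24.75
tool_pos: [0.4777, -0.1264, 0.1079]
orientation: [0.999, 0.037, 0.001, -0.0]
contact_force: [-0.9, -0.2, -2.0]
finger_gap: 0.0254
t 24.75 tcp [ 0.4777 -0.1264  0.1079] az 4.3 tilt 0.11 q [ 0.98  0.5  -0.96  2.01  0.52  0.9  -0.19] F [-0.9 -0.2 -2. ] gap 0.0254
turn deg [-0.02 -0.11  0.17] shift cm now-axes [ 0.05 -0.02  0.03] target-axes [ 0.05 -0.02  0.03]
wrist 1862 738
foot [ 0.4775 -0.1256  0.0432] axis [ 0.003 -0.008  1.   ] tilt 0.009 knob75 [ 0.4778 -0.1262  0.1182] med|res| 0.0004
```

View pics/w16.png

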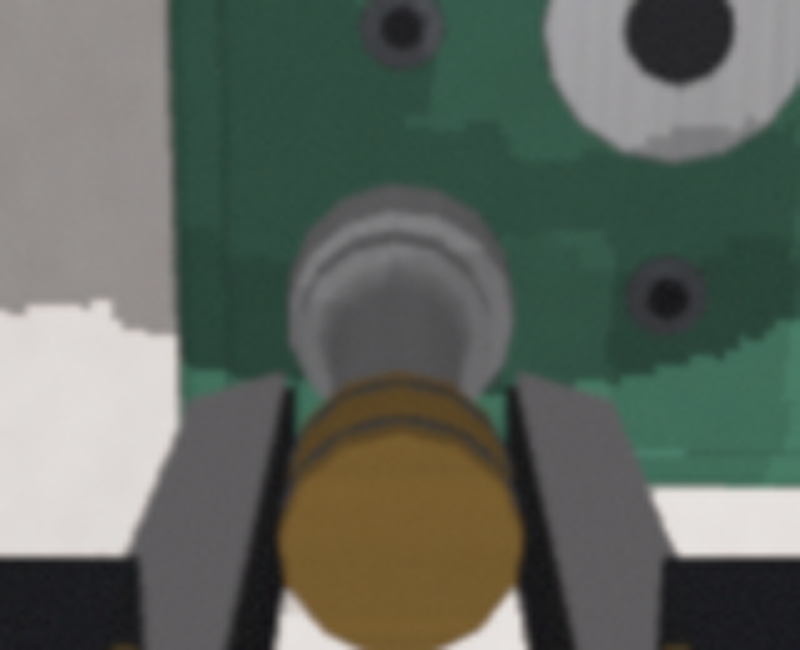

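View pics/s16.png

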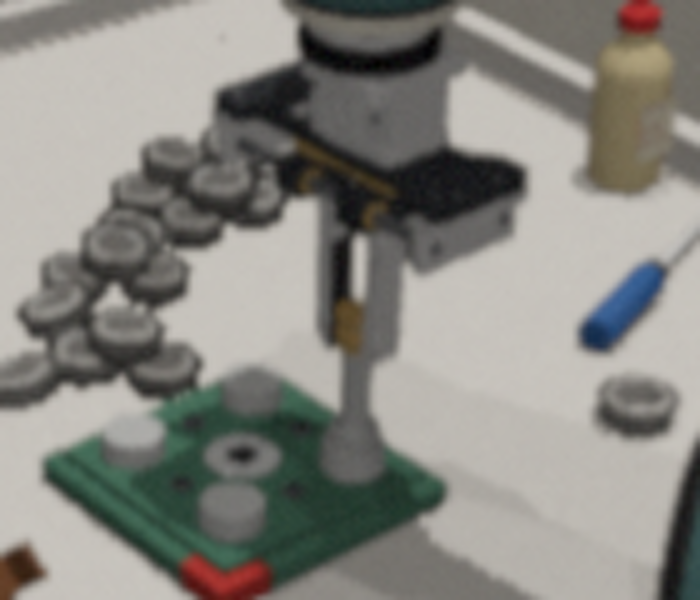

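The foot sits centred on the fourth pad, upright within 0.01 rad. Releasing.

```bash
python3 -m pendant '[{"rx":0,"ry":0,"rz":0,"x":0,"y":0,"z":0.04,"gripper":0},{"rx":0,"ry":0,"rz":0,"x":0,"y":0,"z":0,"gripper":0.4},{"rx":0,"ry":0,"rz":0,"x":0,"y":0,"z":0,"gripper":0.5},{"rx":0,"ry":0,"rz":0,"x":0,"y":0,"z":0,"gripper":0.8},{"rx":0,"ry":0,"rz":0,"x":0,"y":0,"z":0,"gripper":1},{"rx":0,"ry":0,"rz":0,"x":0,"y":0,"z":0,"gripper":1},{"rx":0,"ry":0,"rz":0,"x":0,"y":0,"z":0,"gripper":1},{"rx":0,"ry":0,"rz":0,"x":0,"y":0,"z":0,"gripper":1},{"rx":0,"ry":0,"rz":0,"x":0,"y":0,"z":0,"gripper":1}]'; python3 -c "
from h import *
togo([.4782,-.1262,.25],4.1,0)"
```

```text
t: 25.65
tool_pos: [0.4782, -0.1265, 0.1077]
orientation: [0.999, 0.037, 0.001, -0.0]
contact_force: [0.0, 0.8, 0.4]
finger_gap: 0.0754
t 25.65 tcp [ 0.4782 -0.1265  0.1077] az 4.3 tilt 0.17 q [ 0.98  0.5  -0.96  2.01  0.52  0.9  -0.19] F [0.  0.8 0.4] gap 0.0754
turn deg [-0.02 -0.16  0.16] shift cm now-axes [  0.04  -0.03 -14.23] target-axes [ -0.    -0.03 -14.23]
```

```bash
python3 -m pendant '[{"rx":0,"ry":0,"rz":0,"x":0,"y":0,"z":0,"gripper":1},{"rx":0,"ry":0,"rz":0,"x":0,"y":0,"z":-1,"gripper":1},{"rx":0,"ry":0,"rz":0,"x":0,"y":0,"z":-2,"gripper":1},{"rx":0,"ry":0,"rz":0,"x":0,"y":0,"z":-3,"gripper":1},{"rx":0,"ry":0,"rz":0,"x":0,"y":0,"z":-3,"gripper":1},{"rx":0,"ry":0,"rz":0,"x":0,"y":0,"z":-3,"gripper":1},{"rx":0,"ry":0,"rz":0,"x":0,"y":0,"z":-2,"gripper":1},{"rx":0,"ry":0,"rz":0,"x":0,"y":0,"z":0,"gripper":1},{"rx":0,"ry":0,"rz":0,"x":0,"y":0,"z":0,"gripper":1}]'; python3 - <<'E'
from h import *
togo([.4782,-.1262,.25],4.1,0)
f=grab_frame("wrist");cv2.imwrite("pics/w17.png",f["frame"][:,:,::-1])
u,v,P,C=cloud(f)
r=np.linalg.norm(P[:,:2]-[.478,-.126],axis=1);k=(r<.03)&(P[:,2]>.12)&(P[:,2]<.135);print("knob top",k.sum(),P[k].mean(0),np.median(P[k,2]))
fitprobe(["wrist"],[.4777,-.126,.0425])
fitprobe(["scene"],[.4777,-.126,.0425])
crop(grab_frame("scene"),"pics/s17.png",240,140,400,260,5);f=grab_frame("top");cv2.imwrite("pics/top17.png",f["frame"][:,:,::-1])
E
```

```text
t: 26.4
tool_pos: [0.4771, -0.1241, 0.2576]
orientation: [0.999, 0.039, 0.001, -0.001]
contact_force: [-0.5, 0.8, -0.0]
finger_gap: 0.094
t 26.4 tcp [ 0.4771 -0.1241  0.2576] az 4.5 tilt 0.16 q [ 1.16  0.3  -1.13  1.85  0.29  1.17  0.01] F [-0.5  0.8 -0. ] gap 0.094
turn deg [-0.14 -0.07  0.4 ] shift cm now-axes [0.09 0.22 0.76] target-axes [0.09 0.21 0.76]
knob top 536 [ 0.4766017  -0.12493656  0.12863124] 0.12879892855198719
wrist 487 243
foot [ 0.4775 -0.1252  0.043 ] axis [ 0.002 -0.015  1.   ] tilt 0.016 knob75 [ 0.4777 -0.1264  0.118 ] med|res| 0.0005
scene 49 65
foot [ 0.477  -0.1289  0.0436] axis [-0.002  0.005  1.   ] tilt 0.005 knob75 [ 0.4768 -0.1285  0.1186] med|res| 0.00126
```

View pics/w17.png

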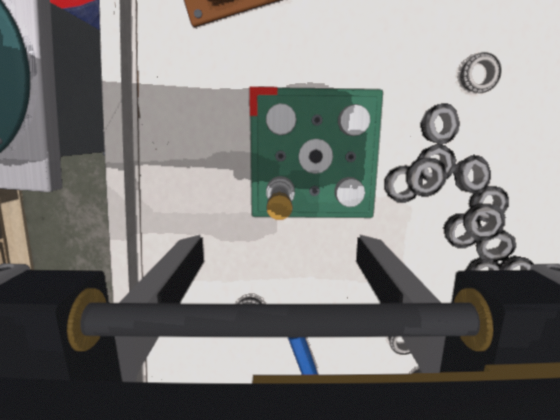

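View pics/s17.png

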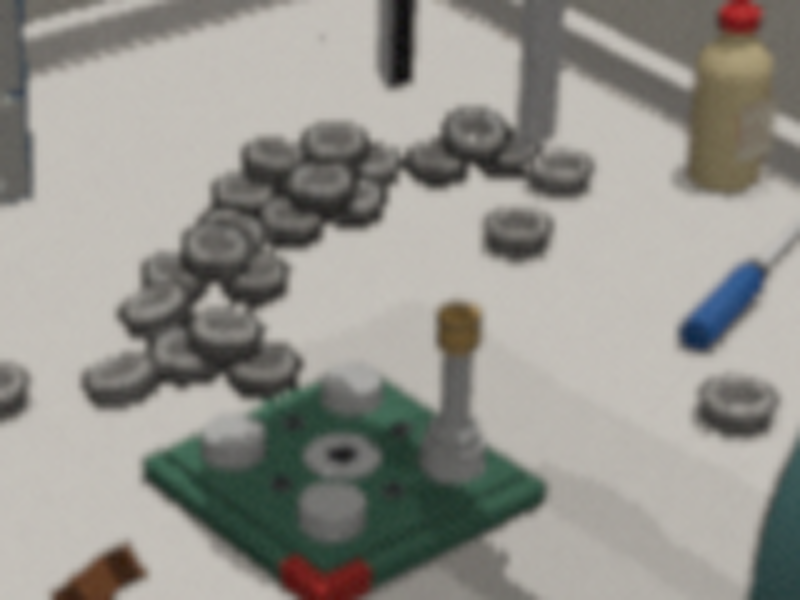

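The probe stands free and upright on the fourth pad. Its knob top is at 128.8 mm (42.5 + 86 = 128.5), and the gripper is clear. Handing in.

```bash
python3 -c "
from station import *
print(close_job())"
```

```text
the job is handed in; nothing more can be done
None
```

I took the probe from the grey rest by its shaft, stood it upright on the bench and let go. I then took it again by the knob and touched the four pads clockwise from the red corner. The job is handed in; it reports no verdict.

**Touches:** the tool height at contact was 104.9, 105.1, 105.1 and 107.6 mm. The fourth pad (spot4, near-right) is therefore the 2.5 mm high one, and the depth images agreed. The first touch pressed harder than I meant, about 37 N against the 60 N limit; the others stayed at roughly 11 to 22 N.

**Last checks:**
- **Standing:** the probe is free on spot4, with a fitted tilt of 0.005 to 0.016 rad and its knob top at 128.8 mm (128.5 mm expected on the high pad).
- **Centring:** the foot is about 1 to 3 mm from the pad's centre. The wrist and scene cameras differ by about 4 mm on the foot position, and the overhead camera sits about 5 mm off in y, so I did not use it for positions.
- **Gripper and bystanders:** the gripper is open and clear. The bearings and the ring look untouched; I judged that by eye in the pictures and did not measure it.

One check failed: the pose fit just after I let go on the bench gave a 0.27 rad tilt, because bench points got into it. The picture and the knob-top height (86.1 mm) showed the probe standing upright.

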